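Check in returned plug gauges: open the case, load, photograph, close

TASK

Check the returned plug gauges back in: take the orange-handled opening blade, work its tip into the slot under the yellow-marked lip of the black gauge case and lever the lid up with it, then swing the lid fully open. Lay every returned gauge lengthways in a groove of the case, one to a groove, then with the lid still open take the record photo: press the camera's red shutter button to its halfway stop, hold it there for a second to focus, and press it fully down. Lay the blade back on its blue mat, lower the lid gently until it is shut on the gauges, and leave the other things on the bench where they are.

Things in the scene. Friction and masses are not known exactly. Their poses are not given: they have to be found in the camera images.
- pry_slot (a point): Middle of the pry slot in the front of the fixed black gauge case, on the wall's outer face, 52 mm above the bench. The slot is 70 mm wide and runs from 49 to 55.5 mm above the bench, under the lid's lip, at the yellow bar on the lid's edge; walls are 5 mm. Behind it the case is open for 35 mm; farther in a 4 mm liner hangs under the lid. x points from front to hinge (the way the blade goes in), y along the width, z up.
- lid_hinge (a point): Middle of the hinge line on the back top edge of the case (150 mm deep, 225 wide, 55.5 high), 55.5 mm above the bench, 150 mm behind pry_slot; y lies along the hinge; turns with the lid. The lid is a flat black plate 156 mm from hinge to front lip, 225 wide, 8 thick (its underside level with the hinge when shut), without handle or catch; the lip stands 6 mm out over the case's front.
- case_lid (a joint): Lid angle in rad: 0 shut, 1.75 at its stop (leaning a little back past upright). A stiff hinge that stays where it is left; raising the lip takes about 2 N.
- shutter_half (a joint): First stage of the shutter button in m: 0 free, 0.004 at the halfway stop; 0.5 N to start, 3 N at the stop; springs back.
- shutter_full (a joint): Second stage of the shutter button in m, below the halfway stop: 0 until the push exceeds 8 N, 0.004 fully down at 12 N; springs back.
- shutter_top (a point): Centre of the top of the red shutter button (18 mm across), on top of the black compact camera on its fixed bench stand, looking at the case; about 175 mm above the bench when free. It goes down 4 + 4 mm. The button is the highest point of the camera while free.
- blade_grip (a point): Opening blade, loose, 170 mm long, 85 g: orange handle 95 long, 20 wide, 18 high; thin steel blade 75 long, 18 wide, 2 thick in line with the handle's mid height. This point is the tool's balance, inside the handle at half height (9 mm above what it lies on); the handle reaches from 67 mm behind it to 28 mm ahead. x points to the blade's tip, z up.
- blade_tip (a point): Tip of the opening blade, 103 mm ahead of blade_grip, at mid thickness.
- tool_mat: Blue tool mat, a fixed flat plate 230 by 130 mm, 3 mm thick, on which the blade starts; origin at the centre of its underside, x along its length.
- tape_roll: Yellow tape roll, a bystander.
- caliper: Digital caliper, 200 mm, a bystander.
- marker: White and blue marker pen, a bystander.
- oil_bottle: Small yellow bottle with a red cap, 100 mm high, a bystander.
- screwdriver: Green screwdriver, a bystander.
- dial_indicator: Steel dial indicator lying on its back, a bystander.
- notepad: Paper notepad, a bystander.
- gauge0_mid (a point): Plug gauge 0 (may be absent), loose, 75 g: hexagonal aluminium handle 70 mm long, 20 across flats (23 across corners), an 8 mm steel pin at each end, 22 long at the green-banded go end (+x), 14 at the red-banded end. This point is the middle of the handle, 10 mm above what it lies on; x runs along the gauge. It may lie on any of its six flats.
- groove0 (a point): Groove 0 of the four in the grey insert of the case: this point is the middle of its floor, 30 mm above the bench. Each is 31 mm wide, 140 mm long between the case's walls, 45 mm apart; the 12 mm high blocks that form it stand only at its two ends, leaving a channel 52 mm wide across the middle of the case for fingers. x runs along the groove, from front to hinge.
- gauge1_mid (a point): Plug gauge 1 (may be absent), loose, 75 g: hexagonal aluminium handle 70 mm long, 20 across flats (23 across corners), an 8 mm steel pin at each end, 22 long at the green-banded go end (+x), 14 at the red-banded end. This point is the middle of the handle, 10 mm above what it lies on; x runs along the gauge. It may lie on any of its six flats.
- groove1 (a point): Groove 1 of the four in the grey insert of the case: this point is the middle of its floor, 30 mm above the bench. Each is 31 mm wide, 140 mm long between the case's walls, 45 mm apart; the 12 mm high blocks that form it stand only at its two ends, leaving a channel 52 mm wide across the middle of the case for fingers. x runs along the groove, from front to hinge.
- gauge2_mid (a point): Plug gauge 2 (may be absent), loose, 75 g: hexagonal aluminium handle 70 mm long, 20 across flats (23 across corners), an 8 mm steel pin at each end, 22 long at the green-banded go end (+x), 14 at the red-banded end. This point is the middle of the handle, 10 mm above what it lies on; x runs along the gauge. It may lie on any of its six flats.
- groove2 (a point): Groove 2 of the four in the grey insert of the case: this point is the middle of its floor, 30 mm above the bench. Each is 31 mm wide, 140 mm long between the case's walls, 45 mm apart; the 12 mm high blocks that form it stand only at its two ends, leaving a channel 52 mm wide across the middle of the case for fingers. x runs along the groove, from front to hinge.
- gauge3_mid (a point): Plug gauge 3 (may be absent), loose, 75 g: hexagonal aluminium handle 70 mm long, 20 across flats (23 across corners), an 8 mm steel pin at each end, 22 long at the green-banded go end (+x), 14 at the red-banded end. This point is the middle of the handle, 10 mm above what it lies on; x runs along the gauge. It may lie on any of its six flats.
- groove3 (a point): Groove 3 of the four in the grey insert of the case: this point is the middle of its floor, 30 mm above the bench. Each is 31 mm wide, 140 mm long between the case's walls, 45 mm apart; the 12 mm high blocks that form it stand only at its two ends, leaving a channel 52 mm wide across the middle of the case for fingers. x runs along the groove, from front to hinge.
Mind the look-alikes: they are no part of the job. What is shaped like the part that bears gauge2_mid but brown or pink is not meant.

How it is judged:
By the outcome, as a careful person would: the job done as asked, in the order asked, and still so for the second after the job is handed in, with the robot touching nothing.
Of gauge0, gauge1, gauge2, gauge3 only 2 to 4 are there at a start; the rules pass over those that are not, and their reading is None.
At some moment in a run one of gauge0, gauge1, gauge2, gauge3, blade may be knocked a few centimetres aside while the robot is not near it.
Once in a run the grip may slacken for a moment while it holds something.
It also fails if it takes over 210 s, if anything falls off the work surface, if the arm or the gripper's body presses on something with over 40 N, if the wrist force passes 120 N, or if a joint passes its speed limit or range.

ROBOT

A 7-joint arm with a two-finger parallel gripper is mounted at the origin on the work surface. World frame = base frame: x ahead of the robot, y to its left, z up, the work surface at z = 0. Lengths are in m, angles in rad, forces in N, time in s.
With the tool pointing down it reaches from about 0.4 to 0.875 m from the base axis. Payload 19.3 kg.
Tool frame: the origin (TCP) lies midway between the tips of the shut fingers; the grasp point (between the pads) lies bot.tcp_to_grasp behind it (bot.tcp_to_grasp is the distance from the TCP to the grasp point, in m); z points along the fingers, y is the line along which they close (so a half turn about z gives the same grasp; the last joint's range is limited). The gripper opens to 85 mm and grips with 20 to 120 N. Pads are 22 mm wide; open, the fingers measure 114 mm over their backs; the gripper's body (76 mm by 85 mm) begins 54 mm behind the grasp point. The pads swing forward as they close: fully open they stand 13 mm farther back than shut.
Start: joints at [1.231, 0.521, -0.036, 1.599, 0.021, 1.021, -0.113], TCP at [0.167, -0.602, 0.231] pointing down, gripper open.
Joint ranges: [-2.91, 2.91], [-0.3, 2.13], [-1.5, 1.42], [0.17, 2.43], [-1.26, 4.41], [0.16, 1.93], [-2.52, 2.52]. Speed limits (rad/s): [1.89, 1.89, 2.39, 2.39, 3.01, 3.01, 3.01].

INTERFACE

Orientations are given as [roll, pitch, yaw] about the fixed x, y, z axes, in that order (R = Rz(yaw) Ry(pitch) Rx(roll)).
In Python, from workcell import observe, imaging, bot gives the robot as it stands.
- The arm moves only by the tool send_rows, never from a script. Its argument "plan" is text: rows parted by semicolons, each of 7 numbers parted by spaces: the shift along the tool's x, y, z in m, then the turn, a rotation vector about the tool's x, y, z in degrees, then the finger opening in m, from 0 to 0.0854. In form: dx dy dz rx ry rz claw; .... A call has 1 to 10 rows; each row is the pose to reach, as a shift and turn from the pose commanded when the call began, along the tool's axes at that moment; what a row does not reach only later rows make up. A row lasts 1/12 s, in which the tool goes at most 41.7 mm and 7.16 degrees, less where a joint would pass 70% of its speed; a pose out of reach is approached as far as the arm can. A call with a gripper value outside its range is refused whole. The fingers move at their own pace and stop on an object; "grip_force" is the grip in N (left out, the last holds). Time passes only in rows, so rows that repeat a pose let the fingers close. It gives the time, the measured TCP pose, the force, the opening and the grip force at its end, in the units of the state.
- observe(): the state, without advancing time (a new reading comes with each control period).
- imaging.grab_frame(name): name is "side" or "top" or "wrist"; returns a dict with "color" (384x512x3 uint8, red, green, blue), "fx", "fy", "cx", "cy" (pixels), "eye" and "orientation" of the camera in the world; the wrist camera has in their place "tool_from_camera" (4x4, takes a point from camera to tool coordinates, whose origin is the TCP and whose axes are the flange's). Camera axes: x right, y down, z forward; pixel columns grow to the right and rows downward; lengths in m; the calibration is good to about 2 mm. A picture is of the moment at which its call begins: read the wrist's pose just before it. There is no depth.
- bot.job_done(): hands the job in; it is judged then, once.
The state is a dict: "clock": time; "qpos": joint angles; "qd": joint speeds; "joint_efforts": joint torques, N m; "position": TCP position; "tool_rot": TCP orientation; "force": force on the tool from outside, world axes, zero at the start; "moment": the same for the moment, N m; "grip_width": finger opening in m; "finger_force": force on a finger pad.
Only numpy, scipy, OpenCV 4.12 (cv2) and the standard library are available. Lean on these libraries where they do the work, as an engineer would, in place of code of your own. Each camera call takes 0.05 s, during which the arm holds its last target. There are 200 camera calls.

## Working session

There is one attempt and no reset: what is moved stays moved. The work goes in short steps, Python scripts to look and compute and a tool call to move; the robot and the scene stay as the last step left them, time stands still between calls to the robot, and variables do not carry over. Pictures are saved under pics/ and viewed, at most 14 in all, crops included, and the job is handed in when it is done.

Besides the shell and the picture viewer there is one more tool, called after "Call:" as name(argument=value, ...), one argument or row to a line, values as JSON. send_rows: Moves the arm, as the interface text tells. Its arguments: {"type":"object","properties":{"plan":{"type":"string"},"grip_force":{"type":"number"}},"required":["plan"]}

```bash
ls; mkdir -p pics; cat > h.py <<'E'
import numpy as np, cv2
from scipy.spatial.transform import Rotation as R
from workcell import observe, imaging, bot
def grab(name, fn=None):
    s=observe(); f=imaging.grab_frame(name); f['s']=s
    if fn: cv2.imwrite('pics/'+fn, f['color'][:,:,::-1])
    return f
E
python3 - <<'E'
from h import *
s=observe(); print(s); print(bot.tcp_to_grasp)
for n in ['top','side']:
    f=grab(n,n+'0.png'); print({k:v for k,v in f.items() if k not in('color','s')})
f=grab('wrist','wrist0.png');print({k:v for k,v in f.items() if k not in('color','s')})
a=[cv2.imread('pics/%s0.png'%n) for n in('top','side')]
E
```

```text
pics
{'clock': 0.0, 'qpos': array([ 1.23080262,  0.52200174, -0.03633548,  1.59996536,  0.02121535,
        1.02109168, -0.11280891]), 'qd': array([-0.00019737,  0.00060984, -0.00098915, -0.00023239,  0.0004259 ,
       -0.00020268,  0.00116299]), 'joint_efforts': array([ 6.98089548e-05, -9.27094173e+01,  1.98019691e+00, -3.69935381e+01,
        1.78548211e-02,  8.19649897e-03,  7.03783689e-05]), 'position': array([ 0.16646617, -0.60209832,  0.23074856]), 'tool_rot': array([-3.14051536e+00,  8.48745723e-05,  2.69789127e-01]), 'force': array([ 0.63940838, -0.34698906,  0.26514088]), 'moment': array([0.02682059, 0.03789789, 0.01028813]), 'finger_force': 0.0, 'grip_width': 0.08524413393666073}
0.0187
{'fx': 383.62757985983603, 'fy': 383.62757985983603, 'cx': 253.28945813103823, 'cy': 191.76584209471753, 'eye': array([ 0.34982633, -0.07609837,  1.1457434 ]), 'orientation': array([-2.94995226e+00, -1.93674609e-03, -1.58628341e+00])}
{'fx': 347.4520829069288, 'fy': 347.4520829069288, 'cx': 257.10344729633846, 'cy': 190.94747162423968, 'eye': array([0.18232531, 0.72918904, 0.96131216]), 'orientation': array([-2.3617603 , -0.00906019, -2.73353144])}
{'fx': 339.0265024273437, 'fy': 339.0265024273437, 'cx': 258.8773118369633, 'cy': 192.23901304065723, 'tool_from_camera': array([[ 7.28262995e-04, -9.54070415e-01, -2.99581562e-01,
         7.75239472e-02],
       [ 9.99999665e-01,  8.06797955e-04, -1.38457481e-04,
         3.82672466e-04],
       [ 3.73799978e-04, -2.99581361e-01,  9.54070683e-01,
        -1.43476077e-01],
       [ 0.00000000e+00,  0.00000000e+00,  0.00000000e+00,
         1.00000000e+00]])}
```

```bash
python3 - <<'E'
import cv2
a=cv2.imread('pics/top0.png'); cv2.imwrite('pics/top0b.png',cv2.resize(a,(800,600),interpolation=cv2.INTER_CUBIC))
a=cv2.imread('pics/side0.png'); cv2.imwrite('pics/side0b.png',cv2.resize(a,(800,600),interpolation=cv2.INTER_CUBIC))
E
```

```text
(no output)
```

View pics/top0b.png

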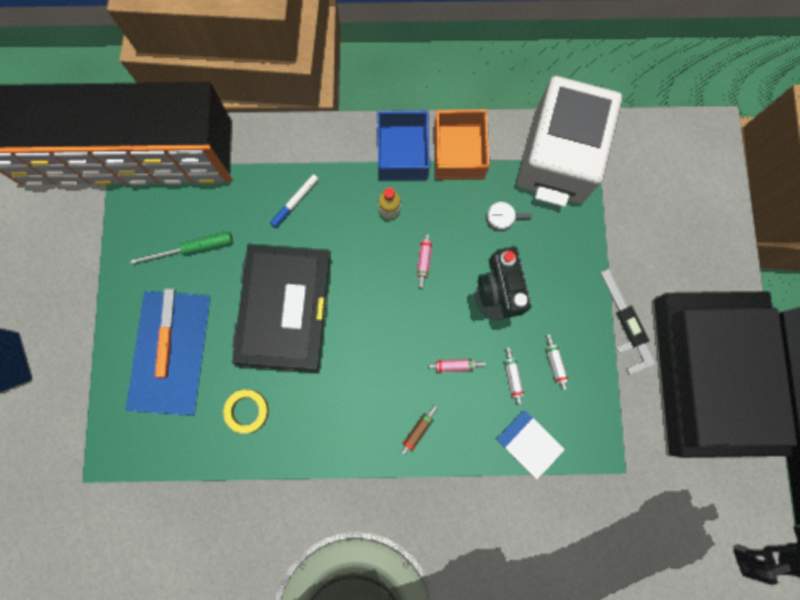

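View pics/side0b.png

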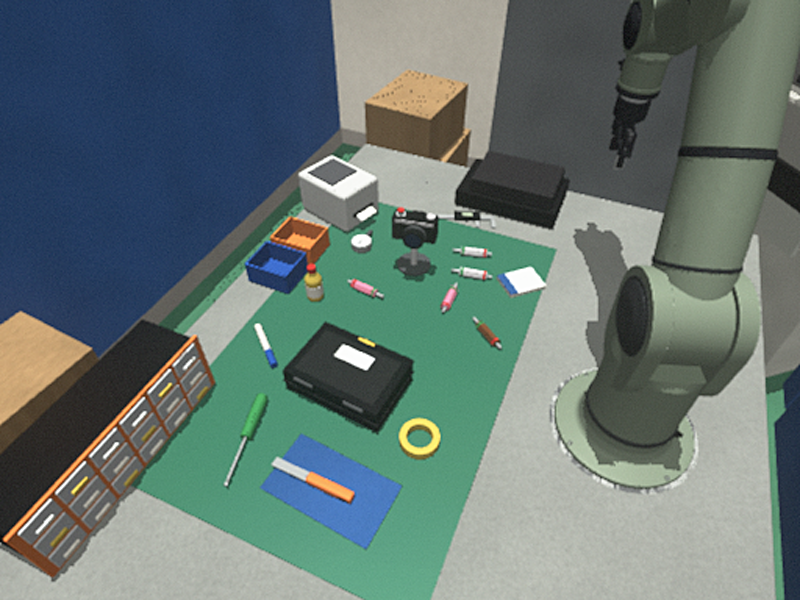

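Top view (800-px scale): the orange blade is at (163,335) on the blue mat. The lookalike for it is the green screwdriver at (205,243). The case is at (283,307) with its yellow bar at (320,308), facing −y. The silver gauges are at (513,375) and (556,361). Gauge decoys are pink at (424,260) and (457,366), and brown at (420,430). The camera's red button is at (510,257), and its white knob at (520,300) is a decoy. The bottle's red cap at (389,194) is another one.

```bash
cat >> h.py <<'E'
def ray(f,uv):
    d=np.array([(uv[0]-f['cx'])/f['fx'],(uv[1]-f['cy'])/f['fy'],1.])
    if 'eye' in f: return np.array(f['eye']), R.from_euler('xyz',f['orientation']).apply(d)
    s=f['s']; T=f['tool_from_camera']; r=R.from_euler('xyz',s['tool_rot'])
    return s['position']+r.apply(T[:3,3]), r.apply(T[:3,:3]@d)
def pix(f,uv,z):
    e,d=ray(f,uv); return e+d*(z-e[2])/d[2]
def proj(f,p):
    if 'eye' in f: c=R.from_euler('xyz',f['orientation']).inv().apply(np.array(p)-f['eye'])
    else:
        s=f['s'];T=f['tool_from_camera']; t=R.from_euler('xyz',s['tool_rot']).inv().apply(np.array(p)-s['position'])
        c=T[:3,:3].T@(t-T[:3,3])
    return np.array([f['cx']+f['fx']*c[0]/c[2], f['cy']+f['fy']*c[1]/c[2]])
def rel(pos,rpy):
    "shift in tool axes and rotvec deg from present pose to target"
    s=observe(); r=R.from_euler('xyz',s['tool_rot'])
    return np.round(r.inv().apply(np.array(pos)-s['position']),4), np.round((r.inv()*R.from_euler('xyz',rpy)).as_rotvec(degrees=True),2)
def st():
    s=observe(); print(round(s['clock'],2),s['position'].round(4),s['tool_rot'].round(4),'F',s['force'].round(1),'w',round(s['grip_width'],4),'ff',round(float(s['finger_force']),1),'q',s['qpos'].round(2))
def mask_hsv(img,lo,hi):
    return cv2.inRange(cv2.cvtColor(img,cv2.COLOR_RGB2HSV),np.array(lo),np.array(hi))
E
python3 - <<'E'
from h import *
f=grab('top')
k=1/1.5625
def P(n,u,v,z): print(n,pix(f,(u*k,v*k),z).round(3))
P('blade tip',168,290,.012);P('handle end',161,377,.012);P('handle front',166,328,.012)
for u,v in[(146,291),(210,296),(195,415),(128,411)]:P('mat',u,v,.003)
for u,v in[(249,245),(329,250),(319,371),(234,367)]:P('lid corner',u,v,.0635)
P('ybar',320,308,.0635)
P('g0 ends',509,349,.01);P('g0 ends',518,402,.01);P('g1',549,336,.01);P('g1',564,387,.01)
P('shutter',510,257,.175)
P('bottle',389,194,.1)
P('tape',245,412,.01)
E
```

```text
blade tip [0.595 0.358 0.012]
handle end [0.428 0.361 0.012]
handle front [0.521 0.357 0.012]
mat [0.596 0.404 0.003]
mat [0.584 0.279 0.003]
mat [0.357 0.297 0.003]
mat [0.367 0.423 0.003]
lid corner [0.668 0.192 0.064]
lid corner [0.656 0.042 0.064]
lid corner [0.431 0.059 0.064]
lid corner [0.441 0.211 0.064]
ybar [0.546 0.058 0.064]
g0 ends [ 0.471 -0.295  0.01 ]
g0 ends [ 0.372 -0.307  0.01 ]
g1 [ 0.495 -0.373  0.01 ]
g1 [ 0.398 -0.395  0.01 ]
shutter [ 0.608 -0.273  0.175]
bottle [ 0.751 -0.072  0.1  ]
tape [0.361 0.202 0.01 ]
```

```bash
python3 - <<'E'
from h import *
st()
print(rel([.5,-.33,.35],[np.pi,0,0])); 
E
```

```text
0.2 [ 0.1665 -0.6022  0.231 ] [-3.141   0.      0.2698] F [ 0.1 -0.4 -0.1] w 0.0855 ff 0.0 q [ 1.23  0.52 -0.04  1.6   0.02  1.02 -0.11]
(array([ 0.3939, -0.1736, -0.1189]), array([-4.000e-02,  1.000e-02,  1.546e+01]))
```

Call:
send_rows(
  plan="0.39 -0.17 -0.12 0 0 15.5 0.085;0.39 -0.17 -0.12 0 0 15.5 0.085;0.39 -0.17 -0.12 0 0 15.5 0.085;0.39 -0.17 -0.12 0 0 15.5 0.085;0.39 -0.17 -0.12 0 0 15.5 0.085;0.39 -0.17 -0.12 0 0 15.5 0.085;0.39 -0.17 -0.12 0 0 15.5 0.085;0.39 -0.17 -0.12 0 0 15.5 0.085;0.39 -0.17 -0.12 0 0 15.5 0.085;0.39 -0.17 -0.12 0 0 15.5 0.085",
)

```text
clock: 1.03
position: [0.4787, -0.3489, 0.3448]
tool_rot: [3.142, -0.0, -0.001]
force: [0.3, -1.0, 0.1]
grip_width: 0.0851
finger_force: 0.0
```

```bash
python3 - <<'E'
from h import *
st(); f=grab('wrist','w1.png'); st()
print(rel([.5,.36,.30],[np.pi,0,0]))
for p in [(.421,-.301,.01),(.447,-.384,.01),(.608,-.273,.175)]: print(proj(f,p))
E
```

```text
1.03 [ 0.4787 -0.3489  0.3448] [ 3.1415e+00 -0.0000e+00 -8.0000e-04] F [ 0.3 -1.   0.1] w 0.0851 ff 0.0 q [ 0.59  0.37 -0.08  1.54  0.03  1.23 -1.07]
1.08 [ 0.4855 -0.3427  0.3466] [-3.1396 -0.0047  0.0074] F [ 5.   9.1 -0.1] w 0.085 ff 0.0 q [ 0.58  0.37 -0.09  1.53  0.03  1.23 -1.07]
(array([ 0.0194, -0.7025,  0.0481]), array([-0.11, -0.27,  0.42]))
[226.15409974 182.49323092]
[283.17022724 165.14520636]
[167.94316835  20.88043698]
```

View pics/w1.png

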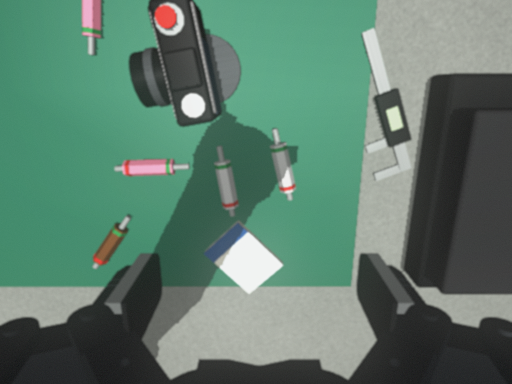

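The wrist view shows the two silver gauges at (226,182) and (283,165), as predicted. The pink and brown decoys are at (150,167), (92,20) and (112,242), and the red shutter button is at (166,17). Next I move to the blade.

Call:
send_rows(
  plan="0.02 -0.35 0 0 0 0 0.06;0.02 -0.35 0 0 0 0 0.06;0.02 -0.35 0 0 0 0 0.06;0.02 -0.35 0 0 0 0 0.06;0.02 -0.35 0 0 0 0 0.06;0.02 -0.7 0.04 0 0 0 0.06;0.02 -0.7 0.04 0 0 0 0.06;0.02 -0.7 0.04 0 0 0 0.06;0.02 -0.7 0.04 0 0 0 0.06;0.02 -0.7 0.04 0 0 0 0.06",
)

```text
clock: 1.92
position: [0.4926, 0.0669, 0.3273]
tool_rot: [3.142, -0.0, -0.001]
force: [1.3, -0.9, 0.4]
grip_width: 0.0598
finger_force: 0.0
```

```bash
python3 - <<'E'
from h import *
st(); print(rel([.5,.36,.22],[np.pi,0,0]))
E
```

```text
1.92 [0.4926 0.0669 0.3273] [ 3.1415e+00 -3.0000e-04 -1.0000e-03] F [ 1.3 -0.9  0.4] w 0.0598 ff 0.0 q [ 0.01  0.23 -0.32  1.79  0.08  1.13 -1.91]
(array([ 0.0071, -0.2931,  0.1072]), array([ 0.  , -0.02, -0.06]))
```

Call:
send_rows(
  plan="0.005 -0.29 0.1 0 0 0 0.06;0.005 -0.29 0.1 0 0 0 0.06;0.005 -0.29 0.1 0 0 0 0.06;0.005 -0.29 0.1 0 0 0 0.06;0.005 -0.29 0.1 0 0 0 0.06;0.005 -0.29 0.1 0 0 0 0.06;0.005 -0.29 0.1 0 0 0 0.06;0.005 -0.29 0.1 0 0 0 0.06;0.005 -0.29 0.1 0 0 0 0.06;0.005 -0.29 0.1 0 0 0 0.06",
)

```text
clock: 2.75
position: [0.4978, 0.3556, 0.2265]
tool_rot: [3.141, 0.001, 0.001]
force: [1.0, 0.5, -0.2]
grip_width: 0.06
finger_force: 0.0
```

```bash
python3 - <<'E'
from h import *
st(); f=grab('wrist','w2.png'); st()
im=f['color']
m=mask_hsv(im,(4,140,90),(18,255,255)); 
n,l,s_,c=cv2.connectedComponentsWithStats(m); i=1+np.argmax(s_[1:,4]); ys,xs=np.where(l==i)
r=cv2.minAreaRect(np.c_[xs,ys].astype(np.float32)); b=cv2.boxPoints(r); print(s_[i],b)
for q in b: print(pix(f,q,.021).round(4))
E
```

```text
2.75 [0.4978 0.3556 0.2265] [3.1409e+00 1.1000e-03 8.0000e-04] F [ 1.   0.5 -0.2] w 0.06 ff 0.0 q [-0.47  0.53 -0.36  1.63  0.21  1.03 -2.47]
2.8 [0.4983 0.3546 0.227 ] [ 3.1409e+00  3.0000e-04 -7.0000e-04] F [ 0.6 -0.3  1.3] w 0.0596 ff 0.0 q [-0.47  0.52 -0.36  1.63  0.21  1.03 -2.47]
[ 246  138   18   83 1365] [[244.53604 219.91788]
 [247.28299 137.50943]
 [264.06436 138.06882]
 [261.3174  220.47726]]
[0.4334 0.3712 0.021 ]
[0.5245 0.3673 0.021 ]
[0.5239 0.3501 0.021 ]
[0.4327 0.3526 0.021 ]
```

View pics/w2.png

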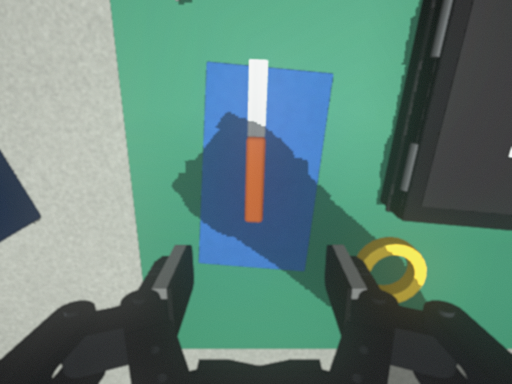

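The wrist view shows the orange handle from (246,138) to (253,221), with the steel blade pointing up to (258,60). The gripper is centred on it, so I descend.

Call:
send_rows(
  plan="-0.002 -0.004 0.04 0 0 0 0.06;-0.002 -0.004 0.08 0 0 0 0.06;-0.002 -0.004 0.12 0 0 0 0.06;-0.002 -0.004 0.16 0 0 0 0.06;-0.002 -0.004 0.19 0 0 0 0.06;-0.002 -0.004 0.21 0 0 0 0.06;-0.002 -0.004 0.219 0 0 0 0.06;-0.002 -0.004 0.219 0 0 0 0.06;-0.002 -0.004 0.219 0 0 0 0.0;-0.002 -0.004 0.219 0 0 0 0.0",
  grip_force=60,
)

```text
clock: 3.63
position: [0.4974, 0.3593, 0.0101]
tool_rot: [-3.14, -0.002, -0.002]
force: [0.2, -0.2, -0.3]
grip_width: 0.0368
finger_force: 0.0
```

Call:
send_rows(
  plan="0 0 0 0 0 0 0;0 0 0 0 0 0 0;0 0 0 0 0 0 0;0 0 0 0 0 0 0;0 0 0 0 0 0 0",
)

```text
clock: 4.05
position: [0.4973, 0.3596, 0.0102]
tool_rot: [-3.14, -0.002, -0.001]
force: [-1.9, -2.3, 13.7]
grip_width: 0.0183
finger_force: 59.0
```

```bash
python3 - <<'E'
from h import *
st()
E
```

```text
4.05 [0.4973 0.3596 0.0102] [-3.14e+00 -2.10e-03 -1.20e-03] F [-1.9 -2.3 13.7] w 0.0183 ff 59.0 q [-0.6   0.8  -0.19  1.76  0.24  0.6  -2.5 ]
```

Call:
send_rows(
  plan="0 0 -0.04 0 0 0 0;0 0 -0.08 0 0 0 0;0 0 -0.12 0 0 0 0;0 0 -0.16 0 0 0 0;0 0 -0.2 0 0 0 0;0.02 0.04 -0.22 0 0 -7 0;0.03 0.08 -0.24 0 0 -14 0;0.03 0.12 -0.24 0 0 -21 0;0.03 0.16 -0.24 0 0 -28 0;0.03 0.20 -0.24 0 0 -35 0",
  grip_force=80,
)

```text
clock: 4.88
position: [0.5263, 0.1665, 0.2496]
tool_rot: [3.14, -0.002, 0.607]
force: [0.8, 0.7, -1.3]
grip_width: 0.0176
finger_force: 78.4
```

```bash
python3 - <<'E'
from h import *
st(); print(rel([.535,-.066,.22],[np.pi,0,1.495]))
E
```

```text
4.88 [0.5263 0.1665 0.2496] [ 3.1404e+00 -1.8000e-03  6.0720e-01] F [ 0.8  0.7 -1.3] w 0.0176 ff 78.4 q [-0.14  0.4  -0.37  1.76  0.17  1.01 -1.54]
(array([-0.1256,  0.1959,  0.0296]), array([  0.11,  -0.07, -50.87]))
```

Call:
send_rows(
  plan="-0.02 0.03 0 0 0 -7 0;-0.04 0.06 0 0 0 -14 0;-0.06 0.09 0 0 0 -21 0;-0.08 0.12 0 0 0 -28 0;-0.1 0.15 0 0 0 -35 0;-0.12 0.18 0.01 0 0 -42 0;-0.126 0.196 0.03 0 0 -49 0;-0.126 0.196 0.03 0 0 -50.9 0;-0.126 0.196 0.03 0 0 -50.9 0;-0.126 0.196 0.03 0 0 -50.9 0",
)

```text
clock: 5.72
position: [0.5334, -0.064, 0.219]
tool_rot: [3.141, -0.0, 1.487]
force: [-0.3, 0.7, -0.3]
grip_width: 0.0173
finger_force: 78.4
```

```bash
python3 - <<'E'
from h import *
st(); f=grab('wrist','w3.png')
im=f['color']
m=mask_hsv(im,(22,140,90),(34,255,255)); 
n,l,s_,c=cv2.connectedComponentsWithStats(m); print(s_[1:],c[1:])
for i in range(1,n):
  if s_[i,4]>30: print(pix(f,c[i],.0635).round(4))
g=grab('side','s3.png'); a=g['color'][:,:,::-1]
cv2.imwrite('pics/c3.png',np.hstack([cv2.resize(a[150:330,150:390],(400,300)),cv2.resize(im[:,:,::-1],(400,300))]))
print(proj(f,(.656,.042,.0635)),proj(f,(.431,.059,.0635)))
E
```

```text
5.72 [ 0.5334 -0.064   0.219 ] [ 3.1407e+00 -2.0000e-04  1.4874e+00] F [-0.3  0.7 -0.3] w 0.0173 ff 78.4 q [ 0.38  0.43 -0.49  1.83  0.25  0.94 -0.3 ]
[[ 479  139   33   44 1202]
 [ 488  141    2    2    3]
 [ 482  145    2    2    2]
 [ 481  148    1    1    1]] [[496.99084859 160.71297837]
 [488.66666667 141.66666667]
 [482.5        145.5       ]
 [481.         148.        ]]
[ 0.7489 -0.0694  0.0635]
[397.89656466  35.07374221] [118.54760485  37.25747903]
```

View pics/c3.png

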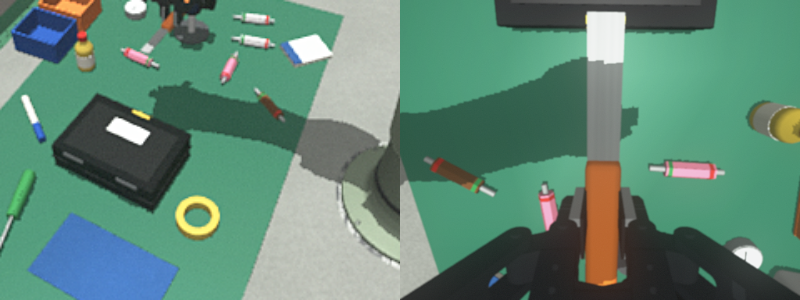

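```bash
python3 - <<'E'
from h import *
im=cv2.imread('pics/w3.png')[:,:,::-1].copy()
f=imaging.grab_frame('wrist'); f['s']=observe()
hsv=cv2.cvtColor(im,cv2.COLOR_RGB2HSV)
P=[]
for u in list(range(135,235,10))+list(range(290,395,10)):
    col=hsv[:70,u]; g=(col[:,1]>110)&(col[:,2]>40)
    r=np.where(~g)[0].max() if (~g).any() else None
    P.append(pix(f,(u,r+.5),.0555))
P=np.array(P); 
k=np.polyfit(P[:,0],P[:,1],1); print('lip y=',k, 'resid',np.std(P[:,1]-np.polyval(k,P[:,0])), 'case x yaw',np.degrees(np.arctan2(1,-k[0])))
row=im[33].astype(int).sum(1); 
for r in (15,25,50,120): 
    print(r,[ (u,tuple(im[r,u])) for u in range(228,304,6)])
g=mask_hsv(im,(22,110,90),(36,255,255)); ys,xs=np.where(g[:60]>0); print('yellow',xs.min(),xs.max(),ys.min(),ys.max())
st()
# corners at lid: left/right extents of dark at row 20
d=hsv[20,:,2]; print(hsv[20,100:140,:].tolist()[::4])
w=(hsv[:,:,2]>150)&(hsv[:,:,1]<40)
ys,xs=np.where(w[:90,220:310]); print('white',ys.min(),xs.min()+220,xs.max()+220)
E
```

```text
lip y= [-0.14919407  0.1202583 ] resid 0.011791066985702849 case x yaw 81.51439977839989
15 [(228, (np.uint8(64), np.uint8(64), np.uint8(64))), (234, (np.uint8(64), np.uint8(66), np.uint8(65))), (240, (np.uint8(185), np.uint8(189), np.uint8(187))), (246, (np.uint8(208), np.uint8(212), np.uint8(209))), (252, (np.uint8(189), np.uint8(195), np.uint8(191))), (258, (np.uint8(187), np.uint8(194), np.uint8(189))), (264, (np.uint8(191), np.uint8(197), np.uint8(193))), (270, (np.uint8(184), np.uint8(188), np.uint8(184))), (276, (np.uint8(188), np.uint8(194), np.uint8(190))), (282, (np.uint8(154), np.uint8(160), np.uint8(156))), (288, (np.uint8(103), np.uint8(105), np.uint8(103))), (294, (np.uint8(65), np.uint8(66), np.uint8(67))), (300, (np.uint8(65), np.uint8(65), np.uint8(65)))]
25 [(228, (np.uint8(67), np.uint8(69), np.uint8(69))), (234, (np.uint8(67), np.uint8(70), np.uint8(70))), (240, (np.uint8(239), np.uint8(241), np.uint8(232))), (246, (np.uint8(239), np.uint8(242), np.uint8(240))), (252, (np.uint8(236), np.uint8(239), np.uint8(237))), (258, (np.uint8(237), np.uint8(240), np.uint8(238
[... 1421 characters left out ...]
t8(133), np.uint8(138), np.uint8(136))), (270, (np.uint8(130), np.uint8(136), np.uint8(133))), (276, (np.uint8(134), np.uint8(140), np.uint8(136))), (282, (np.uint8(132), np.uint8(140), np.uint8(135))), (288, (np.uint8(114), np.uint8(191), np.uint8(155))), (294, (np.uint8(113), np.uint8(189), np.uint8(154))), (300, (np.uint8(111), np.uint8(188), np.uint8(154)))]
yellow 237 238 20 29
5.87 [ 0.5336 -0.0634  0.2191] [3.1404e+00 1.0000e-04 1.4892e+00] F [1.4 0.7 0.2] w 0.0177 ff 78.4 q [ 0.38  0.43 -0.49  1.83  0.25  0.94 -0.3 ]
[[77, 125, 157], [77, 125, 155], [77, 122, 157], [77, 125, 155], [77, 123, 157], [78, 126, 156], [75, 33, 62], [72, 21, 60], [83, 17, 59], [83, 18, 57]]
white 15 239 288
```

```bash
python3 - <<'E'
from h import *
im=cv2.imread('pics/w3.png')[:,:,::-1].copy()
f=imaging.grab_frame('wrist'); f['s']=observe()
hsv=cv2.cvtColor(im,cv2.COLOR_RGB2HSV)
P=[]
for u in list(range(135,235,10))+list(range(290,395,10)):
    r=np.where(hsv[:60,u,1]<70)[0].max(); P.append(pix(f,(u,r+.5),.0555)[:2])
P=np.array(P); k=np.polyfit(P[:,0],P[:,1],1); print(k,np.std(P[:,1]-np.polyval(k,P[:,0])),'yaw',np.degrees(np.arctan2(1,-k[0])))
d=np.where(hsv[20,:,1]<70)[0]; print(d.min(),d.max()); 
a=pix(f,(d.min(),20),.0635);b=pix(f,(d.max()+1,20),.0635); print('lid sides',a,b,'mid',(a+b)/2)
s=f['s'];T=f['tool_from_camera']
for uv in [(263.5,14.5),(239,14.5),(288,14.5),(239,120),(288,120)]:
    # intersect with plane of blade: world z = tcp z +.002
    print(uv,R.from_euler('xyz',s['tool_rot']).inv().apply(pix(f,uv,s['position'][2]+.002)-s['position']).round(4))
E
```

```text
[-0.09074882  0.10187256] 0.0006234183350448052 yaw 84.81467890526396
124 402
lid sides [0.43784425 0.07134695 0.0635    ] [0.65950022 0.05350479 0.0635    ] mid [0.54867224 0.06242587 0.0635    ]
(263.5, 14.5) [ 0.1022  0.0027 -0.002 ]
(239, 14.5) [ 0.1021 -0.0065 -0.002 ]
(288, 14.5) [ 0.1022  0.0119 -0.002 ]
(239, 120) [ 0.0632 -0.0072 -0.002 ]
(288, 120) [ 0.0632  0.0129 -0.002 ]
```

```bash
python3 - <<'E'
from h import *
f=grab('side'); s=f['s']; r=R.from_euler('xyz',s['tool_rot'])
for a in (-20,-10,0,10,20):
    c,sn=np.cos(np.radians(a)),np.sin(np.radians(a))
    q=lambda d:proj(f,s['position']+r.apply([d*c,.002,-.002+d*sn])).round(1)
    print(a,'tip',q(.103),'front',q(.028),'end',q(-.067))
im=f['color'][:,:,::-1]
t=grab('top','t3.png')
p=proj(f,s['position']).astype(int); c=im[p[1]-60:p[1]+60,p[0]-80:p[0]+80]; print('origin',p-[80,60])
cv2.imwrite('pics/c4.png',cv2.resize(c,(800,600),interpolation=cv2.INTER_CUBIC))
E
```

```text
-20 tip [236.8 170.8] front [248.2 163.8] end [260.9 156. ]
-10 tip [236.2 176. ] front [248.  165.2] end [261.4 153. ]
0 tip [236.1 180.5] front [247.9 166.4] end [261.6 150.1]
10 tip [236.6 184.3] front [248.  167.5] end [261.5 147.6]
20 tip [237.5 187.4] front [248.2 168.3] end [261.1 145.4]
origin [172 102]
```

View pics/c4.png

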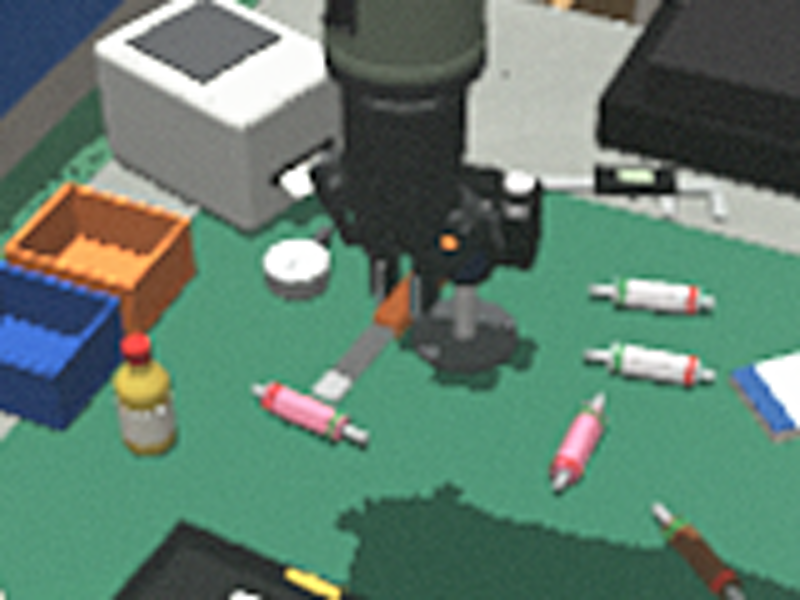

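The side crop shows the blade tip at (329,392), handle front at (391,328) and handle end at (449,242). These fit zero pitch, so the blade is held level. I lower to slot height.

Call:
send_rows(
  plan="-0.01 0.003 0.03 0 0 0 0;-0.01 0.003 0.065 0 0 0 0;-0.01 0.003 0.1 0 0 0 0;-0.01 0.003 0.13 0 0 0 0;-0.01 0.003 0.15 0 0 0 0;-0.01 0.003 0.165 0 0 0 0;-0.01 0.003 0.1687 0 0 0 0;-0.01 0.003 0.1687 0 0 0 0;-0.01 0.003 0.1687 0 0 0 0;-0.01 0.003 0.1687 0 0 0 0",
)

```text
clock: 6.85
position: [0.5362, -0.0744, 0.0508]
tool_rot: [3.14, 0.0, 1.49]
force: [-0.3, -0.7, -1.0]
grip_width: 0.0175
finger_force: 78.4
```

```bash
python3 - <<'E'
from h import *
st(); f=grab('wrist'); 
a=f['color'][:,:,::-1]
cv2.imwrite('pics/c5.png',cv2.resize(a[0:150,160:360],(800,600),interpolation=cv2.INTER_CUBIC))
s=f['s'];r=R.from_euler('xyz',s['tool_rot'])
print(proj(f,s['position']+r.apply([.1025,.0025,-.002])))
print(proj(f,(.5475-.084*.006,.058-.006,.0635)),proj(f,(.5475-.084*.006,.058-.006,.0555)))
E
```

```text
6.85 [ 0.5362 -0.0744  0.0508] [3.1399e+00 1.0000e-04 1.4897e+00] F [-0.3 -0.7 -1. ] w 0.0175 ff 78.4 q [ 0.3   0.68 -0.38  1.94  0.42  0.6  -0.43]
[262.97684415  13.47172342]
[257.63541809 -77.07856839] [257.67631092 -66.47654262]
```

View pics/c5.png

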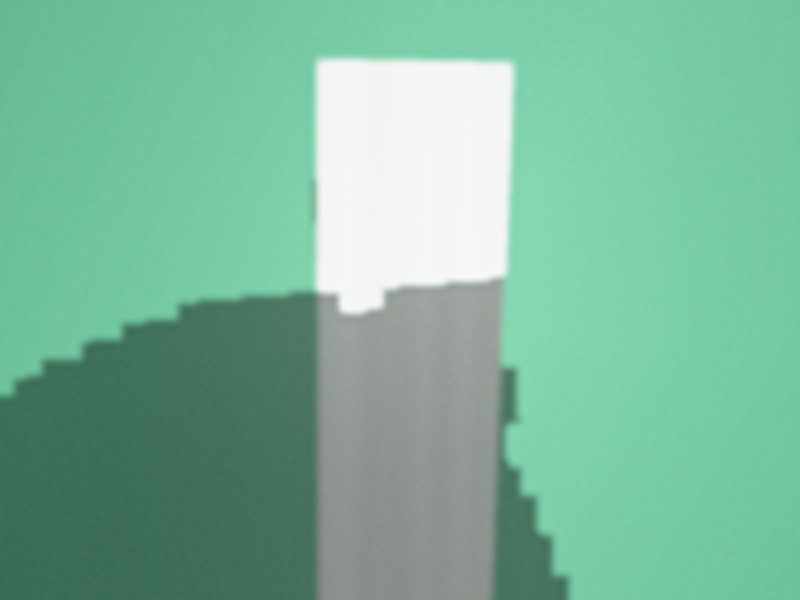

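The close crop shows the blade tip at (415,62), level and square. Next I advance under the lip and into the slot.

Call:
send_rows(
  plan="0.01 0 0.001 0 0 0 0;0.018 0 0.001 0 0 0 0;0.022 0 0.001 0 0 0 0;0.026 0 0.001 0 0 0 0;0.028 0 0.001 0 0 0 0;0.028 0 0.001 0 0 0 0",
)

```text
clock: 7.4
position: [0.5378, -0.0458, 0.0486]
tool_rot: [3.142, -0.0, 1.491]
force: [-0.2, -0.5, 0.4]
grip_width: 0.0176
finger_force: 78.4
```

Call:
send_rows(
  plan="0.003 0 0 0 0 0 0;0.006 0 0 0 0 0 0;0.009 0 0 0 0 0 0;0.009 0 0 0 0 0 0",
)

```text
clock: 7.73
position: [0.5385, -0.0368, 0.0486]
tool_rot: [3.142, -0.0, 1.49]
force: [-0.0, -0.8, -0.8]
grip_width: 0.0174
finger_force: 78.4
```

Call:
send_rows(
  plan="0.004 0 0 0 0 0 0;0.008 0 0 0 0 0 0;0.012 0 0 0 0 0 0;0.014 0 0 0 0 0 0;0.014 0 0 0 0 0 0",
)

```text
clock: 8.15
position: [0.5397, -0.0228, 0.0486]
tool_rot: [3.142, -0.0, 1.491]
force: [-0.0, 0.5, -0.9]
grip_width: 0.0175
finger_force: 78.4
```

```bash
python3 - <<'E'
from h import *
st(); f=grab('wrist'); g=grab('side'); t=grab('top')
a=f['color'][:,:,::-1]; b=g['color'][:,:,::-1][170:290,150:310]
cv2.imwrite('pics/c6.png',np.hstack([cv2.resize(a[0:150,160:360],(400,300)),cv2.resize(b,(400,300),interpolation=cv2.INTER_CUBIC)]))
E
```

```text
8.15 [ 0.5397 -0.0228  0.0486] [ 3.1415e+00 -3.0000e-04  1.4907e+00] F [-0.   0.5 -0.9] w 0.0175 ff 78.4 q [ 0.2   0.68 -0.37  1.94  0.41  0.6  -0.52]
```

View pics/c6.png

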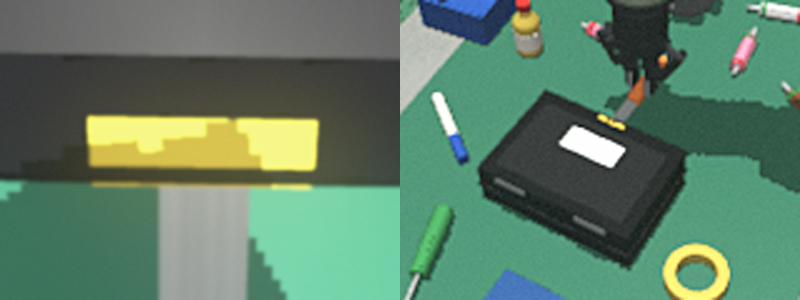

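The wrist crop shows the blade passing under the lip at the yellow bar (about x 160–248, row 185), with no contact force, so it is in the slot. I push it deeper and lever 14° about the slot's lower edge.

Call:
send_rows(
  plan="0.004 0 0 0 0 0 0;0.008 0 0 0 0 0 0;0.012 0 0 0 0 0 0;0.012 0 0 0 0 0 0",
  grip_force=110,
)

```text
clock: 8.63
position: [0.5407, -0.0104, 0.0486]
tool_rot: [3.141, -0.001, 1.491]
force: [0.1, 0.8, -1.2]
grip_width: 0.0162
finger_force: 111.3
```

Call:
send_rows(
  plan="0.0001 0 0.0025 0 2 0 0;0.0003 0 0.005 0 4 0 0;0.0005 0 0.007 0 6 0 0;0.0008 0 0.0095 0 8 0 0;0.001 0 0.012 0 10 0 0;0.0015 0 0.0145 0 12 0 0;0.002 0 0.0168 0 14 0 0;0.002 0 0.0168 0 14 0 0",
)

```text
clock: 9.3
position: [0.5403, -0.011, 0.0309]
tool_rot: [-3.14, -0.246, 1.487]
force: [-0.8, -0.5, -0.8]
grip_width: 0.0162
finger_force: 111.5
```

```bash
python3 - <<'E'
from h import *
st(); g=grab('side'); s=g['s']; r=R.from_euler('xyz',s['tool_rot'])
print('tip',s['position']+r.apply([.1025,.0025,-.002]))
E
```

```text
9.3 [ 0.5403 -0.011   0.0309] [-3.1402 -0.246   1.487 ] F [-0.8 -0.5 -0.8] w 0.0162 ff 111.5 q [ 0.47  0.77 -0.57  1.93  0.28  0.53 -0.29]
tip [0.55106931 0.08734915 0.05782458]
```

Call:
send_rows(
  plan="0.003 0 -0.008 0 0 0 0;0.007 0 -0.016 0 0 0 0;0.0125 0 -0.025 0 0 0 0;0.018 0 -0.034 0 0 0 0;0.024 0 -0.042 0 0 0 0;0.031 0 -0.05 0 0 0 0;0.031 0 -0.05 0 0 0 0",
)

```text
clock: 9.93
position: [0.5431, 0.0098, 0.0901]
tool_rot: [3.139, -0.245, 1.492]
force: [0.2, -0.6, -1.3]
grip_width: 0.0164
finger_force: 111.4
```

```bash
python3 - <<'E'
from h import *
st(); g=grab('side'); s=g['s']; r=R.from_euler('xyz',s['tool_rot'])
print('tip',s['position']+r.apply([.1025,.0025,-.002]))
f=grab('wrist')
cv2.imwrite('pics/c7.png',np.hstack([cv2.resize(g['color'][150:300,150:350,::-1],(400,300),interpolation=cv2.INTER_CUBIC),cv2.resize(f['color'][:,:,::-1],(400,300))]))
E
```

```text
9.93 [0.5431 0.0098 0.0901] [ 3.1387 -0.2446  1.4919] F [ 0.2 -0.6 -1.3] w 0.0164 ff 111.4 q [ 0.47  0.68 -0.63  1.92  0.23  0.63 -0.3 ]
tip [0.55342394 0.10825834 0.11686836]
```

View pics/c7.png

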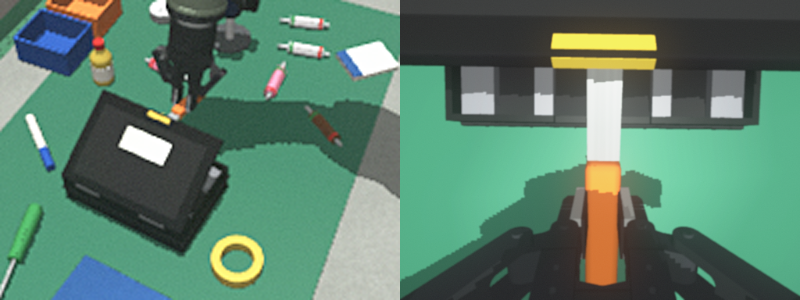

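The side crop shows the lid raised about 30°, with the blade tip under it. I carry on along the arc.

Call:
send_rows(
  plan="0.01 0 -0.008 0 0 0 0;0.021 0 -0.016 0 0 0 0;0.035 0 -0.023 0 0 0 0;0.049 0 -0.028 0 0 0 0;0.064 0 -0.031 0 0 0 0;0.079 0 -0.033 0 0 0 0;0.095 0 -0.031 0 0 0 0;0.11 0 -0.029 0 0 0 0;0.12 0 -0.026 0 0 0 0;0.125 0 -0.025 0 0 0 0",
)

```text
clock: 10.87
position: [0.5513, 0.1257, 0.1425]
tool_rot: [3.141, -0.245, 1.492]
force: [0.2, -1.1, -0.5]
grip_width: 0.017
finger_force: 111.5
```

Call:
send_rows(
  plan="0.004 0 0 0 0 0 0;0.007 0 0 0 0 0 0;0.01 0 0 0 0 0 0;0.01 0 0 0 0 0 0",
)

```text
clock: 11.2
position: [0.5516, 0.1299, 0.1436]
tool_rot: [-3.139, -0.24, 1.487]
force: [-2.2, -14.9, -3.3]
grip_width: 0.0164
finger_force: 111.5
```

```bash
python3 - <<'E'
from h import *
st(); g=grab('side'); s=g['s']; r=R.from_euler('xyz',s['tool_rot'])
print('tip',s['position']+r.apply([.1025,.0025,-.002]))
t=grab('top')
cv2.imwrite('pics/c8.png',np.hstack([cv2.resize(g['color'][120:300,130:370,::-1],(400,300),interpolation=cv2.INTER_CUBIC),cv2.resize(t['color'][110:290,60:300,::-1],(400,300))]))
E
```

```text
11.2 [0.5516 0.1299 0.1436] [-3.1392 -0.2404  1.4875] F [ -2.2 -14.9  -3.3] w 0.0164 ff 111.5 q [ 0.26  0.6  -0.64  1.87  0.19  0.7  -0.5 ]
tip [0.56234478 0.22844081 0.16998494]
```

View pics/c8.png

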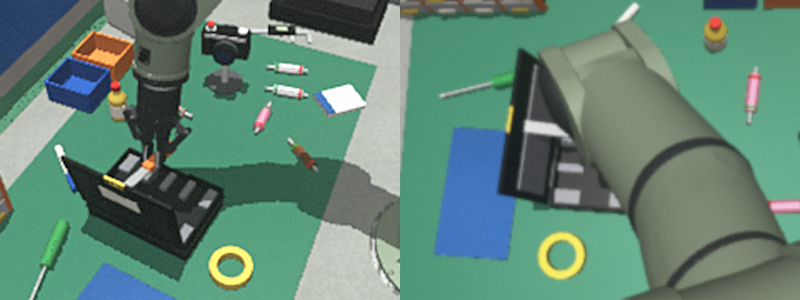

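The side crop shows the lid at its stop, leaning back: the tip geometry gives about 100° and the reaction is 15 N. I set the blade down temporarily on the free bench in front of the case.

```bash
python3 - <<'E'
from h import *
print(rel([.55,-.02,.2],[np.pi,0,1.487])); print(rel([.55,-.075,.03],[np.pi,0,1.487])); print(rel([.55,-.075,.0085],[np.pi,0,1.487]))
f=grab('top'); k=1/1.5625
print(pix(f,(424*k,238*k),.01),pix(f,(421*k,286*k),.01),pix(f,(430*k,366*k),.01))
E
```

```text
(array([-0.1317,  0.0107, -0.0904]), array([ -0.14, -13.8 ,   0.03]))
(array([-0.2255,  0.0156,  0.0616]), array([ -0.14, -13.8 ,   0.03]))
(array([-0.2306,  0.0157,  0.0825]), array([ -0.14, -13.8 ,   0.03]))
[ 0.6929253  -0.13922994  0.01      ] [ 0.59630905 -0.13104784  0.01      ] [ 0.44141227 -0.14441897  0.01      ]
```

Call:
send_rows(
  plan="-0.035 0 -0.02 0 0 0 0;-0.07 0 -0.05 0 -4 0 0;-0.1 -0.002 -0.08 0 -9 0 0;-0.13 -0.004 -0.09 0 -13.8 0 0;-0.15 -0.004 -0.06 0 -13.8 0 0;-0.175 -0.004 -0.03 0 -13.8 0 0;-0.2 -0.004 0.01 0 -13.8 0 0;-0.22 -0.004 0.04 0 -13.8 0 0;-0.2255 -0.004 0.06 0 -13.8 0 0;-0.2255 -0.004 0.06 0 -13.8 0 0",
  grip_force=60,
)

```text
clock: 12.18
position: [0.5291, -0.0713, 0.0279]
tool_rot: [-3.135, -0.004, 1.488]
force: [-1.7, 0.6, -0.6]
grip_width: 0.0169
finger_force: 111.4
```

```bash
python3 - <<'E'
from h import *
st();print(rel([.53,-.075,.0085],[np.pi,0,1.487]))
E
```

```text
12.18 [ 0.5291 -0.0713  0.0279] [-3.1351 -0.0036  1.4883] F [-1.7  0.6 -0.6] w 0.0169 ff 111.4 q [ 0.33  0.72 -0.42  1.95  0.5   0.58 -0.51]
(array([-0.0037,  0.0014,  0.0194]), array([-0.37, -0.21,  0.07]))
```

Call:
send_rows(
  plan="-0.002 0 0.01 0 0 0 0;-0.003 0.001 0.017 0 0 0 0;-0.003 0.001 0.0195 0 0 0 0;-0.003 0.001 0.0195 0 0 0 0;-0.003 0.001 0.0195 0 0 0 0.03;-0.003 0.001 0.0195 0 0 0 0.045;-0.003 0.001 0.0195 0 0 0 0.045;-0.003 0.001 0.0195 0 0 0 0.045;-0.003 0.001 0.0195 0 0 0 0.045;-0.003 0.001 -0.01 0 0 0 0.045",
)

```text
clock: 13.02
position: [0.5303, -0.0732, 0.0387]
tool_rot: [-3.136, -0.004, 1.49]
force: [-1.8, 0.4, -1.0]
grip_width: 0.045
finger_force: 0.0
```

Call:
send_rows(
  plan="0 0 -0.04 0 0 0 0.045;0 0 -0.08 0 0 0 0.045;0 0 -0.12 0 0 0 0.045;0 0 -0.16 0 0 0 0.045;0 0 -0.2 0 0 0 0.045;0 0 -0.2 0 0 0 0.045",
)

```text
clock: 13.52
position: [0.5351, -0.0741, 0.249]
tool_rot: [3.132, -0.003, 1.49]
force: [0.7, -1.0, 0.3]
grip_width: 0.0452
finger_force: 0.0
```

```bash
python3 - <<'E'
from h import *
st()
t=grab('top','t8.png'); f=grab('wrist','w8.png')
k=1/1.5625
# silver gauges: find in top image: end points by bright/low sat near the earlier spots
print(rel([.45,-.33,.2],[np.pi,0,0]))
E
```

```text
13.52 [ 0.5351 -0.0741  0.249 ] [ 3.1324e+00 -2.9000e-03  1.4898e+00] F [ 0.7 -1.   0.3] w 0.0452 ff 0.0 q [ 0.47  0.41 -0.59  1.79  0.26  1.01 -0.3 ]
(array([-0.2615, -0.062 ,  0.0424]), array([ 1.000e-02, -2.500e-01,  8.533e+01]))
```

View pics/w8.png

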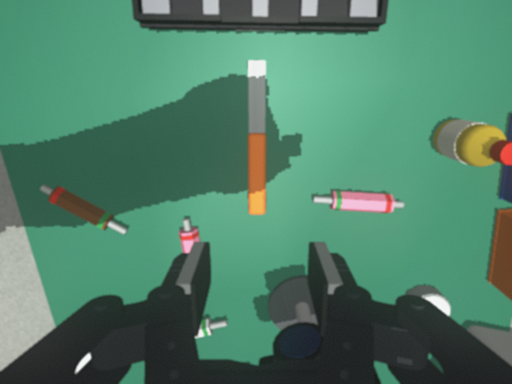

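The wrist view shows the blade lying at (257,60–215), clear of everything. Next I go to gauge A.

```bash
python3 - <<'E'
from h import *
print(rel([.42,-.30,.2],[np.pi,0,.12]))
E
```

```text
(array([-0.234 , -0.0944,  0.0424]), array([ 2.000e-02, -2.500e-01,  7.846e+01]))
```

Call:
send_rows(
  plan="-0.02 -0.03 0 0 0 7 0.06;-0.05 -0.05 0 0 0 14 0.06;-0.08 -0.07 0 0 0 21 0.06;-0.11 -0.09 0 0 0 28 0.06;-0.14 -0.094 0 0 0 35 0.06;-0.17 -0.094 0.01 0 0 42 0.06;-0.2 -0.094 0.02 0 0 49 0.06;-0.22 -0.094 0.03 0 0 56 0.06;-0.234 -0.094 0.04 0 0 63 0.06;-0.234 -0.094 0.042 0 0 70 0.06",
)

```text
clock: 14.45
position: [0.4178, -0.3021, 0.1961]
tool_rot: [-3.136, 0.002, 0.259]
force: [-0.3, -0.4, -0.1]
grip_width: 0.0602
finger_force: 0.0
```

Call:
send_rows(
  plan="0 0 0 0 0 7 0.06;0 0 0 0 0 8.5 0.06;0 0 0 0 0 8.5 0.06;0 0 0 0 0 8.5 0.06",
)

```text
clock: 14.78
position: [0.4198, -0.2994, 0.1986]
tool_rot: [-3.138, 0.0, 0.124]
force: [0.0, 0.7, -0.8]
grip_width: 0.0601
finger_force: 0.0
```

```bash
cat >> h.py <<'E'
def gauge(f,p,z=.012,rad=70,dbg=None):
    "silver gauge near predicted world point p: returns handle mid xy, yaw (to green end)"
    im=f['color']; hsv=cv2.cvtColor(im,cv2.COLOR_RGB2HSV)
    u,v=proj(f,(p[0],p[1],.012)); yy,xx=np.mgrid[:384,:512]
    near=(xx-u)**2+(yy-v)**2<rad**2
    m=((hsv[...,1]<75)&near).astype(np.uint8)
    red=(((hsv[...,0]<8)|(hsv[...,0]>172))&(hsv[...,1]>110)&near)
    grn=((hsv[...,0]>48)&(hsv[...,0]<68)&(hsv[...,1]>130)&near)
    m|=red.astype(np.uint8); m=cv2.morphologyEx(m,cv2.MORPH_CLOSE,np.ones((7,7),np.uint8))
    n,l,s,c=cv2.connectedComponentsWithStats(m); i=min(range(1,n),key=lambda i:np.hypot(c[i][0]-u,c[i][1]-v)+(1e3 if s[i,4]<150 else 0))
    r=cv2.minAreaRect(np.argwhere(l==i)[:,::-1].astype(np.float32)); b=cv2.boxPoints(r)
    e=[(b[0]+b[1])/2,(b[2]+b[3])/2] if np.linalg.norm(b[0]-b[1])<np.linalg.norm(b[1]-b[2]) else [(b[1]+b[2])/2,(b[3]+b[0])/2]
    yr,xr=np.where(red&(l==i)); rc=np.array([xr.mean(),yr.mean()])
    if np.linalg.norm(e[0]-rc)>np.linalg.norm(e[1]-rc): e=e[::-1]
    A,B=pix(f,e[0],z),pix(f,e[1],z); L=np.linalg.norm(B-A); d=(B-A)/L
    mid=(A+B)/2-.004*d
    return mid[:2].round(4), round(float(np.arctan2(d[1],d[0])),3), round(L,4), s[i], [x.round(1) for x in e]
E
python3 - <<'E'
from h import *
st(); f=grab('wrist','w9.png')
print(gauge(f,(.4175,-.3015))); print(gauge(f,(.4426,-.385)))
E
```

```text
14.78 [ 0.4198 -0.2994  0.1986] [-3.1377  0.      0.1243] F [ 0.   0.7 -0.8] w 0.0601 ff 0.0 q [ 0.67  0.4  -0.21  1.91  0.1   0.85 -1.04]
(array([ 0.4059, -0.3019]), 0.158, np.float64(0.1333), array([ 244,  109,   37,  130, 2281], dtype=int32), [array([262.1, 237.6], dtype=float32), array([257.8, 109. ], dtype=float32)])
(array([ 0.4433, -0.3833]), 0.234, np.float64(0.1075), array([ 333,   94,   28,  109, 2195], dtype=int32), [array([348.5, 202.1], dtype=float32), array([345. ,  93.9], dtype=float32)])
```

View pics/w9.png

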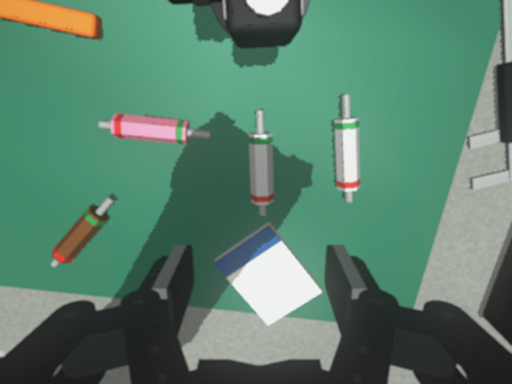

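The wrist view shows gauge A with ends at (260,109) green and (262.5,215) red, and gauge B at (346,94) and (349,202). Both are silver. The notepad had merged into A's mask, so I use the endpoints read by eye.

```bash
python3 - <<'E'
from h import *
f=imaging.grab_frame('wrist'); f['s']=observe()
A,B=pix(f,(262.7,215.5),.01),pix(f,(260,109.3),.01); d=(B-A); L=np.linalg.norm(d); d/=L; mid=(A+B)/2-.004*d; yaw=np.arctan2(d[1],d[0]); print(mid,yaw,L)
print(rel([mid[0],mid[1],.012],[np.pi,0,yaw]))
E
```

```text
[ 0.41805387 -0.30194519  0.01      ] 0.15080854950313316 0.10859262862812197
(array([-0.0021,  0.0028,  0.1869]), array([-0.21, -0.03, -1.59]))
```

Call:
send_rows(
  plan="-0.002 0.003 0.04 0 0 -1.6 0.06;-0.002 0.003 0.08 0 0 -1.6 0.06;-0.002 0.003 0.12 0 0 -1.6 0.05;-0.002 0.003 0.15 0 0 -1.6 0.05;-0.002 0.003 0.175 0 0 -1.6 0.05;-0.002 0.003 0.188 0 0 -1.6 0.05;-0.002 0.003 0.192 0 0 -1.6 0.05;-0.002 0.003 0.192 0 0 -1.6 0.05;-0.002 0.003 0.192 0 0 -1.6 0;-0.002 0.003 0.192 0 0 -1.6 0",
  grip_force=60,
)

```text
clock: 15.72
position: [0.4189, -0.3027, 0.0082]
tool_rot: [-3.139, -0.002, 0.148]
force: [0.4, 0.1, 0.5]
grip_width: 0.0266
finger_force: 0.0
```

Call:
send_rows(
  plan="0 0 0 0 0 0 0;0 0 0 0 0 0 0;0 0 0 0 0 0 0;0 0 0 0 0 0 0;0 0 -0.03 0 0 0 0;0 0 -0.07 0 0 0 0;0 0 -0.11 0 0 0 0;0 0 -0.15 0 0 0 0;0 0 -0.19 0 0 0 0;0 0 -0.23 0 0 0 0",
)

```text
clock: 16.55
position: [0.4178, -0.3029, 0.2403]
tool_rot: [-3.139, -0.002, 0.148]
force: [0.5, -1.1, -1.1]
grip_width: 0.0196
finger_force: 59.8
```

```bash
python3 - <<'E'
from h import *
st(); f=grab('wrist','w10.png')
# case grooves: origin slot (.5475,.058), yaw 85.2
c=np.radians(85.2); ex=np.array([np.cos(c),np.sin(c)]); ey=np.array([-np.sin(c),np.cos(c)])
o=np.array([.5475,.058])
for k in (-1.5,-.5,.5,1.5): print(k,o+.075*ex+.045*k*ey)
print(rel([.5,-.15,.28],[np.pi,0,.8]))
E
```

```text
16.55 [ 0.4178 -0.3029  0.2403] [-3.1393e+00 -2.0000e-03  1.4800e-01] F [ 0.5 -1.1 -1.1] w 0.0196 ff 59.8 q [ 0.7   0.35 -0.23  1.87  0.09  0.94 -1.  ]
-1.5 [0.62103911 0.12708871]
-0.5 [0.57619693 0.13085421]
0.5 [0.53135475 0.13461972]
1.5 [0.48651257 0.13838522]
(array([ 0.1018, -0.1409, -0.0322]), array([  0.35,  -0.41, -37.37]))
```

Call:
send_rows(
  plan="0.01 -0.02 -0.01 0 0 -5 0;0.02 -0.04 -0.02 0 0 -10 0;0.035 -0.06 -0.03 0 0 -15 0;0.05 -0.08 -0.03 0 0 -20 0;0.065 -0.1 -0.03 0 0 -25 0;0.08 -0.12 -0.03 0 0 -30 0;0.1 -0.14 -0.03 0 0 -37 0;0.11 -0.18 -0.03 0 0 -43 0;0.12 -0.22 -0.03 0 0 -50 0;0.13 -0.25 -0.03 0 0 -57 0",
)

```text
clock: 17.43
position: [0.5097, -0.0338, 0.2691]
tool_rot: [3.141, -0.004, 1.15]
force: [0.7, -0.1, 0.1]
grip_width: 0.0196
finger_force: 59.8
```

```bash
python3 - <<'E'
from h import *
st()
c=np.radians(85.2); ex=np.array([np.cos(c),np.sin(c)]); p=np.array([.5762,.1309])-.007*ex
print(rel([*p,.2],[np.pi,0,1.487]))
E
```

```text
17.43 [ 0.5097 -0.0338  0.2691] [ 3.1414 -0.0038  1.1501] F [ 0.7 -0.1  0.1] w 0.0196 ff 59.8 q [ 0.39  0.34 -0.55  1.83  0.2   1.03 -0.66]
(array([ 0.1706, -0.0043,  0.0697]), array([  0.05,  -0.21, -19.3 ]))
```

Call:
send_rows(
  plan="0.03 0 0.01 0 0 -4 0;0.06 0 0.02 0 0 -8 0;0.09 -0.001 0.03 0 0 -12 0;0.12 -0.002 0.045 0 0 -16 0;0.15 -0.003 0.06 0 0 -19.3 0;0.17 -0.0043 0.07 0 -0.2 -19.3 0;0.17 -0.0043 0.07 0 -0.2 -19.3 0;0.17 -0.0043 0.07 0 -0.2 -19.3 0",
)

```text
clock: 18.1
position: [0.5764, 0.1209, 0.1986]
tool_rot: [-3.141, -0.0, 1.481]
force: [0.9, -0.9, -0.0]
grip_width: 0.0198
finger_force: 59.8
```

```bash
python3 - <<'E'
from h import *
st(); f=grab('wrist','w11.png')
c=np.radians(85.2); ex=np.array([np.cos(c),np.sin(c)]); ey=np.array([-np.sin(c),np.cos(c)]);o=np.array([.5475,.058])
im=f['color'][:,:,::-1].copy()
for k in (-1,0,1):   # block centre lines top z=.042
    for x in (.01,.03,.115,.135):
        for s in(-.007,.007):
            p=o+x*ex+(.045*k+s)*ey; u=proj(f,(*p,.042)).round().astype(int); cv2.circle(im,tuple(int(v) for v in u),2,(0,0,255),-1)
for y in(-.1075,.1075):
    p=o+.005*ex+y*ey; u=proj(f,(*p,.0555)).astype(int); cv2.circle(im,tuple(int(v) for v in u),3,(0,255,0),-1)
cv2.imwrite('pics/w11b.png',cv2.resize(im,(768,576)))
E
```

```text
18.1 [0.5764 0.1209 0.1986] [-3.1406e+00 -1.0000e-04  1.4814e+00] F [ 0.9 -0.9 -0. ] w 0.0198 ff 59.8 q [ 0.11  0.56 -0.6   1.71  0.37  0.99 -0.71]
```

View pics/w11b.png

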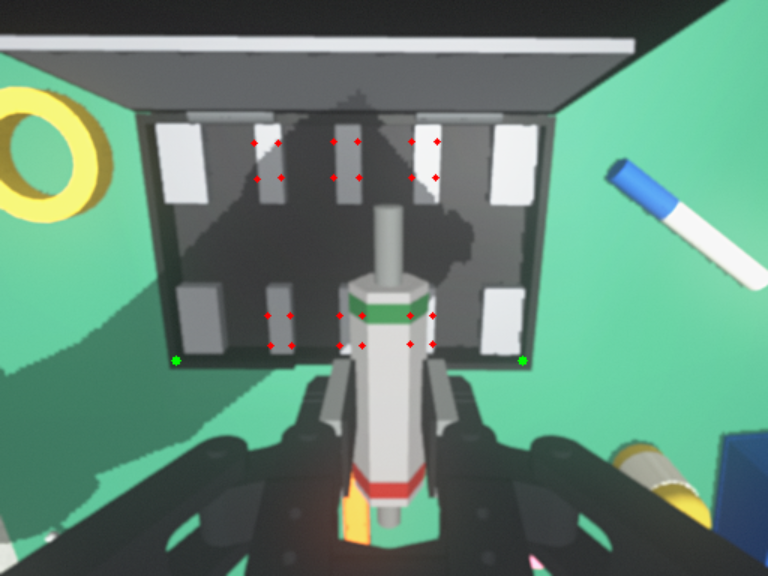

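The wrist view shows gauge A held straight at column 389, above the groove between the blocks at 361 and 413. The projected red dots agree with the blocks to about 1 mm. I lower it.

Call:
send_rows(
  plan="0.003 0 0.035 0 0 0 0;0.003 0 0.07 0 0 0 0;0.003 0 0.1 0 0 0 0;0.003 0 0.125 0 0 0 0;0.003 0 0.14 0 0 0 0;0.003 0 0.148 0 0 0 0;0.003 0 0.148 0 0 0 0",
)

```text
clock: 18.73
position: [0.5766, 0.1217, 0.0501]
tool_rot: [-3.14, 0.001, 1.478]
force: [0.2, 0.6, 0.1]
grip_width: 0.0197
finger_force: 59.8
```

Call:
send_rows(
  plan="0 0 0.004 0 0 0 0;0 0 0.008 0 0 0 0;0 0 0.011 0 0 0 0;0 0 0.011 0 0 0 0",
)

```text
clock: 19.07
position: [0.577, 0.1227, 0.0397]
tool_rot: [-3.141, -0.0, 1.479]
force: [0.3, 0.1, -1.2]
grip_width: 0.0196
finger_force: 59.8
```

Call:
send_rows(
  plan="0 0 0.001 0 0 0 0;0 0 0.001 0 0 0 0.03;0 0 0.001 0 0 0 0.04;0 0 0.001 0 0 0 0.04;0 0 0.001 0 0 0 0.04;0 0 0.001 0 0 0 0.04;0 0 -0.03 0 0 0 0.04;0 0 -0.07 0 0 0 0.04;0 0 -0.11 0 0 0 0.04;0 0 -0.15 0 0 0 0.04",
)

```text
clock: 19.9
position: [0.5765, 0.1229, 0.1913]
tool_rot: [-3.14, -0.0, 1.48]
force: [0.5, -0.3, -0.9]
grip_width: 0.0402
finger_force: 0.0
```

```bash
python3 - <<'E'
from h import *
st(); f=grab('wrist','w12.png'); t=grab('top','t12.png')
print(gauge(t,(.4426,-.385),rad=28))
print(rel([.5,-.05,.27],[np.pi,0,1.1]),rel([.44,-.38,.2],[np.pi,0,.234]))
E
```

```text
19.9 [0.5765 0.1229 0.1913] [-3.1403e+00 -2.0000e-04  1.4798e+00] F [ 0.5 -0.3 -0.9] w 0.0402 ff 0.0 q [ 0.1   0.57 -0.6   1.71  0.37  0.98 -0.73]
(array([ 0.442 , -0.3828]), 0.216, np.float64(0.1076), array([349, 214,  15,  36, 271], dtype=int32), [array([360.7, 249.4], dtype=float32), array([350.6, 213.8], dtype=float32)])
(array([-0.1802, -0.0626, -0.0752]), array([ 0.39, -0.24, 21.72])) (array([-0.5145, -0.0927, -0.0064]), array([ 0.27, -0.4 , 71.34]))
```

View pics/w12.png

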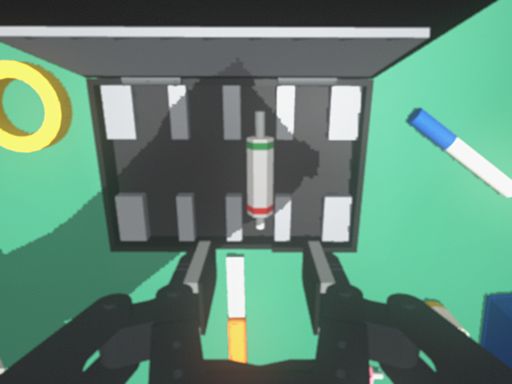

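The wrist view shows gauge A seated in its groove: axis at column 260, green end (260,115), red end (260,225). That was my 14th picture, so from here I check by numbers only. Gauge B is next.

Call:
send_rows(
  plan="-0.03 -0.01 -0.02 0 0 4 0.055;-0.07 -0.025 -0.04 0 0 8 0.055;-0.11 -0.04 -0.06 0 0 12 0.055;-0.15 -0.05 -0.07 0 0 17 0.055;-0.19 -0.06 -0.075 0 0 22 0.055;-0.225 -0.065 -0.075 0 0 27 0.055;-0.26 -0.07 -0.075 0 0 33 0.055;-0.295 -0.075 -0.075 0 0 39 0.055;-0.33 -0.08 -0.075 0 0 45 0.055;-0.365 -0.085 -0.075 0 0 51 0.055",
)

```text
clock: 20.83
position: [0.4583, -0.2346, 0.2649]
tool_rot: [3.141, 0.0, 0.584]
force: [1.2, -0.1, -0.5]
grip_width: 0.0549
finger_force: 0.0
```

```bash
python3 - <<'E'
from h import *
st(); print(rel([.44,-.38,.2],[np.pi,0,.23]))
E
```

```text
20.83 [ 0.4583 -0.2346  0.2649] [3.1415e+00 3.0000e-04 5.8390e-01] F [ 1.2 -0.1 -0.5] w 0.0549 ff 0.0 q [ 0.64  0.33 -0.36  1.83  0.13  1.01 -0.76]
(array([-0.0954,  0.1112,  0.0649]), array([1.000e-02, 1.000e-02, 2.028e+01]))
```

Call:
send_rows(
  plan="-0.02 0.025 0.01 0 0 5 0.055;-0.045 0.05 0.02 0 0 10 0.055;-0.07 0.08 0.04 0 0 15 0.055;-0.09 0.105 0.055 0 0 20.3 0.055;-0.0955 0.111 0.065 0 0 20.3 0.055;-0.0955 0.111 0.065 0 0 20.3 0.055;-0.0955 0.111 0.065 0 0 20.3 0.055",
)

```text
clock: 21.42
position: [0.4412, -0.3779, 0.1991]
tool_rot: [-3.14, 0.001, 0.235]
force: [-0.0, 1.0, 0.3]
grip_width: 0.0548
finger_force: 0.0
```

```bash
python3 - <<'E'
from h import *
st(); f=grab('wrist')
m,y,L,s_,e=gauge(f,(.4426,-.384),z=.01); print(m,y,L,s_,e); print(rel([*m,.0075],[np.pi,0,y]))
t=grab('top'); print(gauge(t,(.4426,-.385),rad=28))
E
```

```text
21.42 [ 0.4412 -0.3779  0.1991] [-3.1401e+00  1.1000e-03  2.3510e-01] F [-0.   1.   0.3] w 0.0548 ff 0.0 q [ 0.77  0.5  -0.22  1.74  0.13  0.92 -0.85]
[ 0.4427 -0.3839] 0.241 0.108 [ 253  107   25  107 2080] [array([265., 213.], dtype=float32), array([265., 107.], dtype=float32)]
(array([-0.0005,  0.0066,  0.1924]), array([-0.04,  0.01, -0.28]))
(array([ 0.4513, -0.4183]), 0.21, np.float64(0.1078), array([349, 214,  36,  36, 583], dtype=int32), [array([372.5, 246. ], dtype=float32), array([362.3, 210.5], dtype=float32)])
```

Call:
send_rows(
  plan="-0.001 0.006 0.04 0 0 0 0.055;-0.001 0.006 0.08 0 0 0 0.055;-0.001 0.006 0.12 0 0 0 0.05;-0.001 0.006 0.15 0 0 0 0.05;-0.001 0.006 0.175 0 0 0 0.05;-0.001 0.006 0.188 0 0 0 0.05;-0.001 0.006 0.1915 0 0 0 0.05;-0.001 0.006 0.1915 0 0 0 0.05;-0.001 0.006 0.1915 0 0 0 0;-0.001 0.006 0.1915 0 0 0 0",
  grip_force=60,
)

```text
clock: 22.35
position: [0.4425, -0.3848, 0.0099]
tool_rot: [3.14, -0.001, 0.235]
force: [0.3, 0.3, -0.3]
grip_width: 0.0267
finger_force: 0.0
```

Call:
send_rows(
  plan="0 0 0 0 0 0 0;0 0 0 0 0 0 0;0 0 0 0 0 0 0;0 0 0 0 0 0 0;0 0 -0.03 0 0 0 0;0 0 -0.07 0 0 0 0;0 0 -0.11 0 0 0 0;0 0 -0.15 0 0 0 0;0 0 -0.19 0 0 0 0;0 0 -0.24 0 0 0 0",
)

```text
clock: 23.18
position: [0.4414, -0.384, 0.2429]
tool_rot: [3.141, -0.0, 0.235]
force: [1.2, -1.0, -1.6]
grip_width: 0.0191
finger_force: 58.8
```

```bash
python3 - <<'E'
from h import *
st(); print(rel([.46,-.235,.27],[np.pi,0,.6]))
E
```

```text
23.18 [ 0.4414 -0.384   0.2429] [ 3.141e+00 -3.000e-04  2.350e-01] F [ 1.2 -1.  -1.6] w 0.0191 ff 58.8 q [ 0.78  0.45 -0.23  1.69  0.12  1.01 -0.83]
(array([ 0.0528, -0.1406, -0.0272]), array([ 4.000e-02, -1.000e-02, -2.091e+01]))
```

Call:
send_rows(
  plan="0.01 -0.03 -0.01 0 0 -4 0;0.02 -0.06 -0.02 0 0 -8 0;0.035 -0.09 -0.027 0 0 -12 0;0.045 -0.12 -0.027 0 0 -17 0;0.053 -0.14 -0.027 0 0 -21 0;0.065 -0.17 -0.027 0 0 -26 0;0.075 -0.2 -0.027 0 0 -31 0;0.085 -0.235 -0.027 0 0 -37 0;0.095 -0.27 -0.027 0 0 -43 0;0.105 -0.305 -0.027 0 0 -49 0",
)

```text
clock: 24.02
position: [0.4727, -0.0619, 0.2673]
tool_rot: [3.141, 0.0, 1.095]
force: [1.7, 0.0, -1.0]
grip_width: 0.0195
finger_force: 58.9
```

```bash
python3 - <<'E'
from h import *
st(); print(rel([.487,.131,.2],[np.pi,0,1.482]))
E
```

```text
24.02 [ 0.4727 -0.0619  0.2673] [3.1413e+00 4.0000e-04 1.0952e+00] F [ 1.7  0.  -1. ] w 0.0195 ff 58.9 q [ 0.46  0.28 -0.55  1.91  0.17  1.   -0.65]
(array([ 0.1781, -0.0756,  0.0672]), array([ 1.000e-02,  3.000e-02, -2.216e+01]))
```

Call:
send_rows(
  plan="0.03 -0.013 0.01 0 0 -4 0;0.06 -0.026 0.02 0 0 -8 0;0.09 -0.04 0.03 0 0 -12 0;0.12 -0.053 0.045 0 0 -16 0;0.15 -0.066 0.055 0 0 -20 0;0.178 -0.0755 0.067 0 0 -22.2 0;0.178 -0.0755 0.067 0 0 -22.2 0;0.178 -0.0755 0.067 0 0 -22.2 0;0.178 -0.0755 0.067 0 0 -22.2 0",
)

```text
clock: 24.77
position: [0.4883, 0.1289, 0.2]
tool_rot: [-3.141, 0.0, 1.477]
force: [1.2, -0.4, -1.0]
grip_width: 0.0191
finger_force: 58.9
```

```bash
python3 - <<'E'
from h import *
st(); f=grab('wrist','w13.png'); print(rel([.487,.131,.05],[np.pi,0,1.482]))
hsv=cv2.cvtColor(f['color'],cv2.COLOR_RGB2HSV)
# block edges on rear row: project rear-block row centre x=.125, list bright/dark transitions of value along the line
c=np.radians(85.2); ex=np.array([np.cos(c),np.sin(c)]); ey=np.array([-np.sin(c),np.cos(c)]);o=np.array([.5475,.058])
for x in (.12,.135,.025,.04):
    ys=np.arange(.1,-.1,-.0005); P=[proj(f,(*(o+x*ex+y*ey),.042)) for y in ys]
    v=np.array([int(hsv[int(round(p[1])),int(round(p[0])),2]) if 0<=p[1]<384 and 0<=p[0]<512 else 0 for p in P])
    j=[i for i in range(3,len(ys)-3) if abs(v[i+2]-v[i-2])>35 and abs(v[i+2]-v[i-2])==max(abs(v[q+2]-v[q-2]) for q in range(max(2,i-6),min(len(ys)-2,i+7)))]
    print(x,[(round(ys[i]*1000,1),int(v[i+2]-v[i-2])) for i in j])
# held gauge colors along axis
g=(hsv[...,0]>48)&(hsv[...,0]<68)&(hsv[...,1]>120); y,xx=np.where(g[150:260,200:320]); print('green',xx.mean()+200 if len(xx) else None,y.mean()+150 if len(y) else None)
E
```

```text
24.77 [0.4883 0.1289 0.2   ] [-3.1410e+00  5.0000e-04  1.4772e+00] F [ 1.2 -0.4 -1. ] w 0.0191 ff 58.9 q [ 0.13  0.44 -0.66  1.92  0.34  0.9  -0.79]
(array([ 0.0025, -0.0017,  0.1502]), array([-0.01,  0.03, -0.33]))
0.12 [(np.float64(82.0), -52), (np.float64(50.0), 136), (np.float64(36.0), -130), (np.float64(6.5), 134), (np.float64(-9.0), -128), (np.float64(-22.0), 114), (np.float64(-29.0), -125), (np.float64(-38.5), 99), (np.float64(-54.0), -119), (np.float64(-84.5), 95), (np.float64(-85.0), 95)]
0.135 [(np.float64(81.5), -59), (np.float64(51.0), 134), (np.float64(35.5), -129), (np.float64(5.5), 150), (np.float64(-9.0), -120), (np.float64(-39.5), 140), (np.float64(-54.0), -120), (np.float64(-84.0), 103)]
0.025 [(np.float64(78.0), 38), (np.float64(37.0), -94), (np.float64(36.5), -94), (np.float64(6.5), 95), (np.float64(6.0), 95), (np.float64(-8.5), -121), (np.float64(-21.0), 89), (np.float64(-21.5), 89), (np.float64(-28.5), -127), (np.float64(-38.0), 101), (np.float64(-52.5), -84), (np.float64(-53.0), -84), (np.float64(-84.5), 94)]
0.04 [(np.float64(37.0), -95), (np.float64(36.5), -95), (np.float64(7.0), 112), (np.float64(6.5), 112), (np.float64(-8.0), -100), (np.float64(-8.5), -100), (np.float64(-13.0), 94), (np.float64(-36.0), -97), (np.float64(-36.5), -97), (np.float64(-53.5), -117), (np.float64(-83.5), 116)]
green 257.6907894736842 204.16776315789474
```

Call:
send_rows(
  plan="0.0025 -0.0013 0.035 0 0 0 0;0.0025 -0.0013 0.07 0 0 0 0;0.0025 -0.0013 0.1 0 0 0 0;0.0025 -0.0013 0.125 0 0 0 0;0.0025 -0.0013 0.14 0 0 0 0;0.0025 -0.0013 0.15 0 0 0 0;0.0025 -0.0013 0.15 0 0 0 0",
)

```text
clock: 25.4
position: [0.4867, 0.1311, 0.0488]
tool_rot: [-3.14, 0.001, 1.476]
force: [-0.2, 0.4, -1.3]
grip_width: 0.0192
finger_force: 59.0
```

Call:
send_rows(
  plan="0 0 0.004 0 0 0 0;0 0 0.007 0 0 0 0;0 0 0.0095 0 0 0 0;0 0 0.0105 0 0 0 0;0 0 0.0105 0 0 0 0",
)

```text
clock: 25.82
position: [0.4875, 0.132, 0.0401]
tool_rot: [3.141, 0.0, 1.477]
force: [-0.4, -1.7, 6.8]
grip_width: 0.0192
finger_force: 60.9
```

Call:
send_rows(
  plan="0 0 0 0 0 0 0.03;0 0 0 0 0 0 0.04;0 0 0 0 0 0 0.04;0 0 0 0 0 0 0.04;0 0 0 0 0 0 0.04;0 0 -0.03 0 0 0 0.04;0 0 -0.07 0 0 0 0.04;0 0 -0.11 0 0 0 0.04;0 0 -0.15 0 0 0 0.04;0 0 -0.15 0 0 0 0.04",
)

```text
clock: 26.65
position: [0.4896, 0.1334, 0.1957]
tool_rot: [3.134, -0.003, 1.478]
force: [1.4, 0.2, 1.9]
grip_width: 0.0402
finger_force: 0.0
```

```bash
cat > chk.py <<'E'
from h import *
# where in case frame are red and green bands (z~.045)
def bands(f,z=.045):
    c=np.radians(85.2); ex=np.array([np.cos(c),np.sin(c)]); ey=np.array([-np.sin(c),np.cos(c)]);o=np.array([.5475,.058])
    hsv=cv2.cvtColor(f['color'],cv2.COLOR_RGB2HSV)
    for nm,m in(('red',((hsv[...,0]<8)|(hsv[...,0]>172))&(hsv[...,1]>120)&(hsv[...,2]>60)),('grn',(hsv[...,0]>48)&(hsv[...,0]<70)&(hsv[...,1]>130))):
        n,l,s,ce=cv2.connectedComponentsWithStats(m.astype(np.uint8))
        for i in range(1,n):
            if s[i,4]<20: continue
            p=pix(f,ce[i],z)[:2]-o; q=(p@ex,p@ey)
            if 0<q[0]<.15 and abs(q[1])<.11: print(nm,np.round(q,4),s[i,4])
if __name__=='__main__':
    st(); bands(grab('wrist')); 
    for w in([.45,-.05,.3],): print(rel(w,[np.pi,0,1.0]))
    print(rel([.608,-.273,.28],[np.pi,0,.3]))
E
python3 chk.py
```

```text
26.65 [0.4896 0.1334 0.1957] [ 3.1343e+00 -2.9000e-03  1.4776e+00] F [1.4 0.2 1.9] w 0.0402 ff 0.0 q [ 0.12  0.44 -0.66  1.92  0.35  0.88 -0.81]
red [0.0392 0.0654] 105
red [ 0.036 -0.023] 86
(array([-0.1852, -0.021 , -0.1077]), array([ 0.26, -0.16, 27.33]))
(array([-0.3925,  0.1571, -0.0872]), array([ 0.2 , -0.26, 67.44]))
```

Both red bands sit at groove centres (y +65 and −23 mm, x about 37 mm), so both gauges are in. Next is the shutter.

Call:
send_rows(
  plan="-0.02 0.01 -0.03 0 0 6 0;-0.055 0.025 -0.06 0 0 12 0;-0.09 0.04 -0.09 0 0 18 0;-0.13 0.055 -0.1 0 0 25 0;-0.17 0.07 -0.1 0 0 32 0;-0.21 0.085 -0.1 0 0 39 0;-0.25 0.1 -0.1 0 0 46 0;-0.29 0.115 -0.1 0 0 53 0;-0.33 0.13 -0.1 0 0 60 0;-0.37 0.15 -0.1 0 0 67 0",
  grip_force=40,
)

```text
clock: 27.53
position: [0.5942, -0.2316, 0.2882]
tool_rot: [-3.141, 0.002, 0.302]
force: [0.0, 0.9, 0.7]
grip_width: -0.0003
finger_force: 0.0
```

```bash
python3 - <<'E'
from h import *
st(); print(rel([.608,-.273,.28],[np.pi,0,.3]))
E
```

```text
27.53 [ 0.5942 -0.2316  0.2882] [-3.1413e+00  2.2000e-03  3.0180e-01] F [0.  0.9 0.7] w -0.0003 ff 0.0 q [ 0.48  0.51 -0.31  1.48  0.16  1.18 -1.12]
(array([0.0009, 0.0437, 0.0082]), array([-0.01,  0.12,  0.1 ]))
```

Call:
send_rows(
  plan="0.001 0.022 0.004 0 0 0 0;0.001 0.0435 0.008 0 0 0 0;0.001 0.0435 0.008 0 0 0 0;0.001 0.0435 0.008 0 0 0 0;0.001 0.0435 0.008 0 0 0 0",
)

```text
clock: 27.95
position: [0.6087, -0.2695, 0.2803]
tool_rot: [-3.14, 0.001, 0.309]
force: [0.3, -0.2, 0.1]
grip_width: -0.0001
finger_force: 0.0
```

```bash
python3 - <<'E'
from h import *
st(); f=grab('wrist','w14.png'); hsv=cv2.cvtColor(f['color'],cv2.COLOR_RGB2HSV)
m=(((hsv[...,0]<8)|(hsv[...,0]>172))&(hsv[...,1]>140)&(hsv[...,2]>70)).astype(np.uint8)
n,l,s,c=cv2.connectedComponentsWithStats(m); print(proj(f,(.608,-.273,.175)))
for i in range(1,n):
    if s[i,4]>60:
        p=pix(f,c[i],.175); print(s[i],c[i].round(1),p.round(4),rel([p[0],p[1],.185],[np.pi,0,.3]))
E
```

```text
27.95 [ 0.6087 -0.2695  0.2803] [-3.1402e+00  1.4000e-03  3.0880e-01] F [ 0.3 -0.2  0.1] w -0.0001 ff 0.0 q [ 0.51  0.56 -0.3   1.41  0.17  1.2  -1.07]
[262.6015627  193.41305292]
[162  52  19  12  70] [171.1  57.8] [ 0.6815 -0.1835  0.175 ] (array([ 0.0955, -0.0595,  0.0957]), array([-0.06,  0.06,  0.53]))
[252 179  21  22 356] [261.9 189. ] [ 0.6112 -0.2714  0.175 ] (array([0.0018, 0.0029, 0.0958]), array([-0.06,  0.06,  0.53]))
[ 75 313  10  14  68] [ 78.6 320.6] [ 0.4478 -0.1557  0.175 ] (array([-0.1187, -0.1571,  0.096 ]), array([-0.06,  0.06,  0.53]))
```

The button centroid is at (261.9,189), which gives (0.611,−0.271). I approach it and feel for contact.

Call:
send_rows(
  plan="0.002 0.003 0.03 0 0 0 0;0.002 0.003 0.06 0 0 0 0;0.002 0.003 0.085 0 0 0 0;0.002 0.003 0.097 0 0 0 0;0.002 0.003 0.1 0 0 0 0;0.002 0.003 0.1 0 0 0 0;0.002 0.003 0.1 0 0 0 0",
)

```text
clock: 28.58
position: [0.6123, -0.2724, 0.1827]
tool_rot: [3.141, -0.001, 0.309]
force: [-0.3, 0.8, 0.0]
grip_width: -0.0001
finger_force: 0.0
```

Call:
send_rows(
  plan="0 0 0.0015 0 0 0 0;0 0 0.003 0 0 0 0;0 0 0.003 0 0 0 0",
)

```text
clock: 28.83
position: [0.6118, -0.2726, 0.1787]
tool_rot: [3.141, -0.0, 0.308]
force: [-0.2, -0.3, -0.1]
grip_width: -0.0003
finger_force: 0.0
```

Call:
send_rows(
  plan="0 0 0.001 0 0 0 0;0 0 0.002 0 0 0 0;0 0 0.002 0 0 0 0",
)

```text
clock: 29.08
position: [0.6115, -0.2724, 0.176]
tool_rot: [-3.141, 0.001, 0.308]
force: [0.3, -0.5, -0.2]
grip_width: -0.0002
finger_force: 0.0
```

Call:
send_rows(
  plan="0 0 0.001 0 0 0 0;0 0 0.0015 0 0 0 0;0 0 0.0015 0 0 0 0",
)

```text
clock: 29.33
position: [0.6116, -0.2725, 0.1746]
tool_rot: [-3.141, 0.0, 0.308]
force: [-0.2, -0.7, 1.1]
grip_width: -0.0004
finger_force: 0.5
```

Call:
send_rows(
  plan="0 0 0.001 0 0 0 0;0 0 0.0015 0 0 0 0;0 0 0.0015 0 0 0 0",
)

```text
clock: 29.58
position: [0.6116, -0.2724, 0.1731]
tool_rot: [-3.141, 0.0, 0.308]
force: [0.5, -0.1, 2.6]
grip_width: -0.0002
finger_force: 1.0
```

Call:
send_rows(
  plan="0 0 0.0005 0 0 0 0;0 0 0.001 0 0 0 0;0 0 0.001 0 0 0 0",
)

```text
clock: 29.83
position: [0.6116, -0.2725, 0.1722]
tool_rot: [-3.141, 0.0, 0.308]
force: [-0.3, 0.5, 2.7]
grip_width: 0.0002
finger_force: 1.3
```

Call:
send_rows(
  plan="0 0 0.0007 0 0 0 0;0 0 0.0007 0 0 0 0",
)

```text
clock: 30.0
position: [0.6117, -0.2725, 0.1716]
tool_rot: [-3.141, 0.0, 0.308]
force: [-0.9, -0.3, 5.0]
grip_width: 0.0002
finger_force: 2.5
```

Call:
send_rows(
  plan="0 0 0.0003 0 0 0 0;0 0 0.0003 0 0 0 0",
)

```text
clock: 30.17
position: [0.6117, -0.2725, 0.1715]
tool_rot: [-3.141, 0.0, 0.308]
force: [-1.6, -0.0, 6.8]
grip_width: -0.0003
finger_force: 3.5
```

Call:
send_rows(
  plan="0 0 -0.0002 0 0 0 0;0 0 -0.0002 0 0 0 0;0 0 -0.0002 0 0 0 0;0 0 -0.0002 0 0 0 0;0 0 -0.0002 0 0 0 0;0 0 -0.0002 0 0 0 0;0 0 -0.0002 0 0 0 0;0 0 -0.0002 0 0 0 0;0 0 -0.0002 0 0 0 0;0 0 -0.0002 0 0 0 0",
)

```text
clock: 31.0
position: [0.6117, -0.2725, 0.1716]
tool_rot: [-3.141, 0.0, 0.308]
force: [-1.8, 0.6, 5.4]
grip_width: 0.0001
finger_force: 2.9
```

Call:
send_rows(
  plan="0 0 0 0 0 0 0;0 0 0 0 0 0 0;0 0 0 0 0 0 0;0 0 0 0 0 0 0;0 0 0 0 0 0 0;0 0 0 0 0 0 0",
)

```text
clock: 31.5
position: [0.6117, -0.2725, 0.1715]
tool_rot: [-3.141, 0.0, 0.308]
force: [-1.2, 1.4, 6.4]
grip_width: 0.0001
finger_force: 2.9
```

Call:
send_rows(
  plan="0 0 0.001 0 0 0 0;0 0 0.002 0 0 0 0;0 0 0.003 0 0 0 0;0 0 0.004 0 0 0 0;0 0 0.005 0 0 0 0;0 0 0.0055 0 0 0 0;0 0 0.006 0 0 0 0;0 0 0.006 0 0 0 0;0 0 0.006 0 0 0 0",
)

```text
clock: 32.25
position: [0.6118, -0.2725, 0.1668]
tool_rot: [3.141, -0.0, 0.308]
force: [-7.8, 2.0, 21.5]
grip_width: -0.0
finger_force: 10.8
```

The button bottomed out at 21.5 N with 4.7 mm of travel, so the photo is taken. Now I return to the blade.

Call:
send_rows(
  plan="0 0 -0.01 0 0 0 0;0 0 -0.03 0 0 0 0;0 0 -0.06 0 0 0 0;0 0 -0.09 0 0 0 0.03;0 0 -0.12 0 0 0 0.055;0 0 -0.12 0 0 0 0.055",
)

```text
clock: 32.75
position: [0.6134, -0.273, 0.2912]
tool_rot: [3.138, -0.005, 0.308]
force: [1.0, -0.5, 0.4]
grip_width: 0.0356
finger_force: 0.0
```

```bash
python3 - <<'E'
from h import *
st(); print(rel([.53,-.085,.22],[np.pi,0,1.487])); 
E
```

```text
32.75 [ 0.6134 -0.273   0.2912] [ 3.1375 -0.0052  0.3081] F [ 1.  -0.5  0.4] w 0.0356 ff 0.0 q [ 0.52  0.56 -0.3   1.39  0.17  1.21 -1.06]
(array([-0.0229, -0.2047,  0.0702]), array([  0.38,  -0.12, -67.55]))
```

Call:
send_rows(
  plan="-0.003 -0.025 0 0 0 -7 0.055;-0.006 -0.05 0 0 0 -14 0.055;-0.009 -0.08 0 0 0 -21 0.055;-0.012 -0.105 0 0 0 -28 0.055;-0.015 -0.13 0 0 0 -35 0.055;-0.018 -0.155 0.01 0 0 -42 0.055;-0.02 -0.18 0.03 0 0 -49 0.055;-0.023 -0.205 0.05 0 0 -56 0.055;-0.023 -0.205 0.07 0 0 -63 0.055;-0.023 -0.205 0.07 0 0 -67.5 0.055",
)

```text
clock: 33.58
position: [0.5255, -0.0828, 0.2123]
tool_rot: [-3.137, -0.001, 1.496]
force: [-0.7, -0.8, 0.2]
grip_width: 0.0554
finger_force: 0.0
```

Call:
send_rows(
  plan="0 0 0 0 0 0 0.055;0 0 0 0 0 0 0.055;0 0 0 0 0 0 0.055",
)

```text
clock: 33.83
position: [0.5278, -0.0843, 0.2158]
tool_rot: [-3.142, -0.0, 1.483]
force: [-0.3, 0.2, -0.2]
grip_width: 0.0551
finger_force: 0.0
```

```bash
cat > blade.py <<'E'
from h import *
def blade(f,z):
    m=mask_hsv(f['color'],(4,140,90),(20,255,255)); n,l,s_,c=cv2.connectedComponentsWithStats(m)
    for i in range(1,n):
        if s_[i,4]<400: continue
        b=cv2.boxPoints(cv2.minAreaRect(np.argwhere(l==i)[:,::-1].astype(np.float32)))
        e=[(b[0]+b[1])/2,(b[2]+b[3])/2] if np.linalg.norm(b[0]-b[1])<np.linalg.norm(b[1]-b[2]) else [(b[1]+b[2])/2,(b[3]+b[0])/2]
        A,B=pix(f,e[0],z)[:2],pix(f,e[1],z)[:2]; print('orange',s_[i],np.round(A,4),np.round(B,4),'len',round(np.linalg.norm(A-B),4),'w',min(cv2.minAreaRect(np.argwhere(l==i)[:,::-1].astype(np.float32))[1]))
E
python3 - <<'E'
from blade import *
st(); f=grab('wrist','w15.png'); blade(f,.018)
print(rel([.53,-.075,.0095],[np.pi,0,1.487]))
E
```

```text
33.83 [ 0.5278 -0.0843  0.2158] [-3.1416e+00 -1.0000e-04  1.4828e+00] F [-0.3  0.2 -0.2] w 0.0551 ff 0.0 q [ 0.5   0.45 -0.61  1.83  0.31  0.95 -0.33]
orange [ 254  127   19   88 1597] [ 0.5362 -0.0474] [ 0.5284 -0.1396] len 0.0926 w 18.0
(array([0.0095, 0.0014, 0.2064]), array([ 0.01, -0.  , -0.21]))
```

Call:
send_rows(
  plan="0.009 0.0054 0.04 0 0 0 0.055;0.009 0.0054 0.08 0 0 0 0.055;0.009 0.0054 0.12 0 0 0 0.055;0.009 0.0054 0.155 0 0 0 0.05;0.009 0.0054 0.185 0 0 0 0.05;0.009 0.0054 0.203 0 0 0 0.05;0.009 0.0054 0.207 0 0 0 0.05;0.009 0.0054 0.207 0 0 0 0.05;0.009 0.0054 0.207 0 0 0 0;0.009 0.0054 0.207 0 0 0 0",
  grip_force=70,
)

```text
clock: 34.72
position: [0.5345, -0.0758, 0.01]
tool_rot: [3.14, 0.0, 1.486]
force: [0.2, -0.0, 0.2]
grip_width: 0.0267
finger_force: 0.0
```

Call:
send_rows(
  plan="0 0 0 0 0 0 0;0 0 0 0 0 0 0;0 0 0 0 0 0 0;0 0 0 0 0 0 0;0 0 -0.03 0 0 0 0;0 0 -0.07 0 0 0 0;-0.03 0 -0.11 0 0 0 0;-0.03 0 -0.15 0 0 0 0;-0.03 0 -0.19 0 0 0 0;-0.03 0 -0.23 0 0 0 0",
)

```text
clock: 35.55
position: [0.5305, -0.1061, 0.2397]
tool_rot: [3.141, 0.0, 1.485]
force: [1.1, -0.9, -0.9]
grip_width: 0.0177
finger_force: 69.6
```

```bash
python3 - <<'E'
from h import *
st(); print(rel([.5,.36,.32],[np.pi,0,0.0])); print(rel([.56,.17,.36],[np.pi,0,0.7]))
E
```

```text
35.55 [ 0.5305 -0.1061  0.2397] [3.1411e+00 2.0000e-04 1.4853e+00] F [ 1.1 -0.9 -0.9] w 0.0177 ff 69.6 q [ 0.56  0.44 -0.63  1.79  0.3   1.01 -0.28]
(array([ 0.4617, -0.0702, -0.0804]), array([ 3.00e-02, -1.00e-02,  8.51e+01]))
(array([ 0.2775,  0.0058, -0.1204]), array([ 3.0e-02, -0.0e+00,  4.5e+01]))
```

Call:
send_rows(
  plan="0 0 -0.035 0 0 4 0;0.01 0 -0.07 0 0 8 0;0.03 0 -0.1 0 0 12 0;0.06 0 -0.12 0 0 16 0;0.095 0 -0.12 0 0 21 0;0.13 0 -0.12 0 0 26 0;0.165 0 -0.12 0 0 31 0;0.2 0.002 -0.12 0 0 36 0;0.24 0.004 -0.12 0 0 41 0;0.2775 0.006 -0.12 0 0 45 0",
)

```text
clock: 36.38
position: [0.5602, 0.1723, 0.3579]
tool_rot: [3.141, -0.001, 0.696]
force: [-0.1, -1.1, -0.6]
grip_width: 0.0174
finger_force: 69.6
```

```bash
python3 - <<'E'
from h import *
st(); print(rel([.4965,.3597,.30],[np.pi,0,0.0]))
E
```

```text
36.38 [0.5602 0.1723 0.3579] [ 3.1412e+00 -1.0000e-03  6.9590e-01] F [-0.1 -1.1 -0.6] w 0.0174 ff 69.6 q [ 0.02  0.4  -0.59  1.51  0.23  1.3  -1.47]
(array([ 0.0712, -0.1847,  0.0579]), array([ 0.  , -0.06, 39.87]))
```

Call:
send_rows(
  plan="0.01 -0.03 0 0 0 5 0;0.02 -0.06 0 0 0 11 0;0.027 -0.1 0 0 0 17 0;0.035 -0.13 0 0 0 23 0;0.042 -0.16 0 0 0 29 0;0.05 -0.18 0.02 0 0 35 0;0.054 -0.19 0.04 0 0 37 0;0.054 -0.19 0.06 0 0 37 0;0.054 -0.19 0.08 0 0 37 0;0.054 -0.19 0.1 0 0 37 0",
)

```text
clock: 37.22
position: [0.479, 0.3507, 0.2569]
tool_rot: [-3.141, -0.001, 0.056]
force: [0.8, -0.0, -0.7]
grip_width: 0.0175
finger_force: 69.6
```

```bash
python3 - <<'E'
from h import *
st(); print(rel([.48,.353,.013],[np.pi,0,0.05]))
f=grab('wrist'); m=mask_hsv(f['color'],(104,140,60),(125,255,255)); n,l,s_,c=cv2.connectedComponentsWithStats(m); i=1+np.argmax(s_[1:,4]); print(s_[i])
b=cv2.boxPoints(cv2.minAreaRect(np.argwhere(l==i)[:,::-1].astype(np.float32))); print([pix(f,q,.003)[:2].round(3).tolist() for q in b])
E
```

```text
37.22 [0.479  0.3507 0.2569] [-3.1406e+00 -6.0000e-04  5.5500e-02] F [ 0.8 -0.  -0.7] w 0.0175 ff 69.6 q [-0.39  0.48 -0.48  1.64  0.25  1.08 -2.46]
(array([ 0.001 , -0.002 ,  0.2439]), array([-0.05, -0.03,  0.32]))
[ 288   57   41  116 2144]
[[0.464, 0.327], [0.59, 0.317], [0.587, 0.281], [0.46, 0.287]]
```

Call:
send_rows(
  plan="0.001 0 0.04 0 0 0 0;0.001 0 0.08 0 0 0 0;0.001 0 0.12 0 0 0 0;0.001 0 0.16 0 0 0 0;0.001 0 0.195 0 0 0 0;0.001 0 0.22 0 0 0 0;0.001 0 0.235 0 0 0 0;0.001 0 0.241 0 0 0 0;0.001 0 0.2435 0 0 0 0;0.001 0 0.2435 0 0 0 0",
)

```text
clock: 38.1
position: [0.4806, 0.351, 0.0142]
tool_rot: [-3.141, -0.0, 0.055]
force: [0.0, 0.3, -0.1]
grip_width: 0.0175
finger_force: 69.6
```

Call:
send_rows(
  plan="0 0 0.0005 0 0 0 0;0 0 0.0005 0 0 0 0",
)

```text
clock: 38.27
position: [0.4808, 0.351, 0.014]
tool_rot: [-3.14, -0.001, 0.055]
force: [-0.8, -0.5, -0.2]
grip_width: 0.0178
finger_force: 69.6
```

Call:
send_rows(
  plan="0 0 0.0008 0 0 0 0;0 0 0.0008 0 0 0 0.025;0 0 0.0008 0 0 0 0.04;0 0 0.0008 0 0 0 0.05;0 0 0.0008 0 0 0 0.05;0 0 0.0008 0 0 0 0.05;0 0 -0.03 0 0 0 0.05;0 0 -0.07 0 0 0 0.05;0 0 -0.11 0 0 0 0.05;0 0 -0.15 0 0 0 0.05",
)

```text
clock: 39.1
position: [0.4798, 0.3504, 0.1643]
tool_rot: [3.142, 0.001, 0.055]
force: [1.3, -0.6, 0.3]
grip_width: 0.0499
finger_force: 0.0
```

```bash
python3 - <<'E'
from blade import *
st(); f=grab('wrist'); blade(f,.021)
m=mask_hsv(f['color'],(104,140,60),(125,255,255)); n,l,s_,c=cv2.connectedComponentsWithStats(m); ys,xs=np.where(np.isin(l,[i for i in range(1,n) if s_[i,4]>300]))
b=cv2.boxPoints(cv2.minAreaRect(np.c_[xs,ys].astype(np.float32))); print([pix(f,q,.003)[:2].round(3).tolist() for q in b])
E
```

```text
39.1 [0.4798 0.3504 0.1643] [3.1416e+00 1.2000e-03 5.5400e-02] F [ 1.3 -0.6  0.3] w 0.0499 ff 0.0 q [-0.52  0.56 -0.3   1.74  0.21  0.88 -2.43]
orange [ 248  144   21   99 2001] [0.5099 0.3527] [0.4186 0.3476] len 0.0914 w 19.999996185302734
[[0.374, 0.446], [0.598, 0.408], [0.587, 0.28], [0.355, 0.288]]
```

The blade is down on the mat: handle x 0.419–0.510 m, tip about 0.585 m, within the mat. Now I close the lid from behind with shut fingers.

```bash
python3 - <<'E'
from h import *
print(rel([.566,.30,.27],[np.pi,0,1.487]))
E
```

```text
(array([ 0.0814,  0.0566, -0.0977]), array([ 1.000e-02, -5.200e-01, -8.204e+01]))
```

Call:
send_rows(
  plan="0 0 -0.03 0 0 -4 0;0 0 -0.06 0 0 -11 0;0.01 0 -0.09 0 0 -18 0;0.02 0.005 -0.1 0 0 -25 0;0.03 0.01 -0.1 0 0 -32 0;0.04 0.02 -0.1 0 0 -39 0;0.05 0.03 -0.1 0 0 -46 0;0.06 0.04 -0.1 0 0 -53 0;0.07 0.05 -0.1 0 0 -60 0;0.08 0.056 -0.1 0 0 -67 0",
  grip_force=40,
)

```text
clock: 39.98
position: [0.5639, 0.2979, 0.2625]
tool_rot: [-3.141, 0.001, 1.23]
force: [-0.0, -1.1, 0.3]
grip_width: 0.0001
finger_force: 0.0
```

Call:
send_rows(
  plan="0 0 0 0 0 -7 0;0 0 0 0 0 -14 0;0 0 0 0 0 -15 0;0 0 0 0 0 -15 0",
)

```text
clock: 40.32
position: [0.5632, 0.299, 0.2624]
tool_rot: [-3.141, -0.0, 1.484]
force: [-0.5, 0.6, -0.1]
grip_width: -0.0002
finger_force: 0.0
```

```bash
python3 - <<'E'
from h import *
st(); print(rel([.566,.285,.182],[np.pi,0,1.487]))
t=grab('top','t16.png')
for p in [(.4475+.013,.2425,.209),(.672,.226,.209)]: print(proj(t,p))
E
```

```text
40.32 [0.5632 0.299  0.2624] [-3.1405e+00 -2.0000e-04  1.4841e+00] F [-0.5  0.6 -0.1] w -0.0002 ff 0.0 q [-0.18  0.58 -0.63  1.5   0.35  1.18 -0.95]
(array([-0.0137,  0.0041,  0.0804]), array([-0.06, -0.01, -0.17]))
[121.71784227 222.20357278]
[132.31730231 139.54199532]
```

Call:
send_rows(
  plan="-0.009 0.003 0.025 0 0 0 0;-0.009 0.003 0.055 0 0 0 0;-0.009 0.003 0.075 0 0 0 0;-0.009 0.003 0.0804 0 0 0 0;-0.009 0.003 0.0804 0 0 0 0;-0.009 0.003 0.0804 0 0 0 0",
)

```text
clock: 40.87
position: [0.5656, 0.2904, 0.1832]
tool_rot: [3.142, -0.001, 1.485]
force: [0.1, 0.1, 0.3]
grip_width: -0.0001
finger_force: 0.0
```

Call:
send_rows(
  plan="-0.01 0 0 0 0 0 0;-0.02 0 0 0 0 0 0;-0.03 0 0 0 0 0 0;-0.038 0 0 0 0 0 0;-0.042 0 0 0 0 0 0;-0.047 0 -0.001 0 0 0 0;-0.053 0 -0.002 0 0 0 0;-0.058 0 -0.003 0 0 0 0;-0.0635 0 -0.0035 0 0 0 0;-0.0635 0 -0.0035 0 0 0 0",
)

```text
clock: 41.7
position: [0.5601, 0.2254, 0.1858]
tool_rot: [-3.141, 0.0, 1.485]
force: [-0.1, 0.1, 0.1]
grip_width: -0.0003
finger_force: 0.0
```

```bash
python3 - <<'E'
from h import *
st()
E
```

```text
41.7 [0.5601 0.2254 0.1858] [-3.1410e+00  5.0000e-04  1.4855e+00] F [-0.1  0.1  0.1] w -0.0003 ff 0.0 q [-0.07  0.6  -0.61  1.68  0.4   0.99 -0.9 ]
```

Call:
send_rows(
  plan="-0.006 0 0 0 0 0 0;-0.012 0 0 0.0 0 0 0;-0.018 0 0 0 0 0 0;-0.023 0 0.0005 0 0 0 0;-0.029 0 0.002 0 0 0 0;-0.035 0 0.003 0 0 0 0;-0.04 0 0.004 0 0 0 0;-0.045 0 0.005 0 0 0 0;-0.045 0 0.005 0 0 0 0",
)

```text
clock: 42.45
position: [0.5562, 0.1804, 0.1804]
tool_rot: [-3.141, 0.001, 1.485]
force: [-0.0, 0.6, 0.5]
grip_width: 0.0002
finger_force: 0.0
```

```bash
cat > lid.py <<'E'
from h import *
def ybar(f,nm):
    c=np.radians(85.2); ex=np.array([np.cos(c),np.sin(c),0]); h=np.array([.5475,.058,0])+.15*ex+np.array([0,0,.0555])
    m=mask_hsv(f['color'],(22,120,80),(34,255,255)); n,l,s,ce=cv2.connectedComponentsWithStats(m)
    print(nm,[(s[i].tolist(),ce[i].round(1).tolist()) for i in range(1,n) if s[i,4]>12])
    for a in(100,90,80,70,60,45,30,15,5,0):
        r=np.radians(a); p=h-ex*(.152*np.cos(r)-.008*np.sin(r))+np.array([0,0,.152*np.sin(r)+.008*np.cos(r)]); print(a,proj(f,p).round(1),end=' ')
    print()
if __name__=='__main__':
    st(); ybar(grab('side'),'side'); ybar(grab('top'),'top')
E
python3 lid.py
```

```text
42.45 [0.5562 0.1804 0.1804] [-3.1406e+00  7.0000e-04  1.4853e+00] F [-0.   0.6  0.5] w 0.0002 ff 0.0 q [ 0.01  0.58 -0.61  1.74  0.39  0.95 -0.84]
side [([102, 245, 8, 9, 29], [105.7, 249.0]), ([126, 248, 7, 8, 19], [129.1, 251.2]), ([256, 268, 26, 26, 381], [268.2, 280.0]), ([91, 273, 8, 9, 25], [94.7, 277.3]), ([80, 301, 8, 10, 25], [83.5, 305.6]), ([46, 305, 11, 12, 46], [50.9, 310.3]), ([33, 338, 11, 12, 40], [37.6, 343.4])]
100 [198.1 229.4] 90 [203.4 222.1] 80 [208.7 215.9] 70 [213.9 211.2] 60 [218.7 207.9] 45 [225.  205.9] 30 [229.8 207. ] 15 [233.  210.9] 5 [234.3 214.8] 0 [234.6 217.1] 
top [([20, 103, 12, 2, 23], [25.3, 103.5]), ([92, 102, 8, 2, 16], [95.5, 102.5]), ([77, 109, 10, 2, 19], [81.3, 109.5]), ([7, 110, 11, 2, 21], [11.8, 110.5]), ([128, 115, 9, 2, 18], [132.0, 115.5]), ([61, 116, 10, 2, 19], [65.7, 116.5]), ([243, 123, 13, 12, 95], [248.9, 129.7])]
100 [124.8 181.8] 90 [134.7 182.2] 80 [145.4 183. ] 70 [156.2 184.1] 60 [166.8 185.6] 45 [181.3 188.2] 30 [192.9 191.1] 15 [201.1 194. ] 5 [204.4 195.9] 0 [205.4 196.7]
```

Call:
send_rows(
  plan="-0.008 0 0.003 0 0 0 0;-0.016 0 0.006 0 0 0 0;-0.024 0 0.01 0 0 0 0;-0.032 0 0.0145 0 0 0 0;-0.04 0 0.02 0 0 0 0;-0.047 0 0.026 0 0 0 0;-0.054 0 0.032 0 0 0 0;-0.061 0 0.039 0 0 0 0;-0.067 0 0.046 0 0 0 0;-0.0716 0 0.053 0 0 0 0",
)

```text
clock: 43.38
position: [0.5501, 0.1095, 0.1268]
tool_rot: [-3.141, 0.0, 1.486]
force: [0.8, -0.6, 1.1]
grip_width: -0.0003
finger_force: 0.4
```

```bash
python3 - <<'E'
from lid import *
st(); f=grab('wrist','w17.png'); ybar(f,'wrist')
E
```

```text
43.38 [0.5501 0.1095 0.1268] [-3.1408e+00  1.0000e-04  1.4860e+00] F [ 0.8 -0.6  1.1] w -0.0003 ff 0.4 q [ 0.11  0.61 -0.58  1.84  0.44  0.82 -0.78]
wrist [([0, 32, 57, 113, 3760], [27.4, 90.4]), ([467, 338, 19, 20, 159], [473.1, 344.8]), ([506, 373, 6, 8, 29], [509.3, 376.7])]
100 [ 263.2 -341.4] 90 [ 262.9 -122. ] 80 [262.4  66.2] 70 [261.8 196.3] 60 [261.3 273. ] 45 [260.8 320.8] 30 [260.4 324.5] 15 [260.1 307.7] 5 [260. 291.] 0 [260.  281.6]
```

Call:
send_rows(
  plan="-0.003 0 0.005 0 0 0 0;-0.006 0 0.01 0 0 0 0;-0.0085 0 0.015 0 0 0 0;-0.011 0 0.02 0 0 0 0;-0.013 0 0.025 0 0 0 0;-0.015 0 0.03 0 0 0 0;-0.0165 0 0.036 0 0 0 0;-0.018 0 0.041 0 0 0 0;-0.019 0 0.046 0 0 0 0;-0.02 0 0.051 0 0 0 0",
)

```text
clock: 44.27
position: [0.5484, 0.0904, 0.0761]
tool_rot: [-3.141, -0.0, 1.486]
force: [0.0, 0.1, 0.8]
grip_width: 0.0003
finger_force: 0.3
```

Call:
send_rows(
  plan="0 0 0.003 0 0 0 0;-0.001 0 0.006 0 0 0 0;-0.001 0 0.008 0 0 0 0;-0.001 0 0.01 0 0 0 0;-0.001 0 0.011 0 0 0 0;-0.001 0 0.012 0 0 0 0;-0.001 0 0.012 0 0 0 0",
)

```text
clock: 44.85
position: [0.5483, 0.0896, 0.0646]
tool_rot: [-3.141, -0.0, 1.486]
force: [-0.7, 0.7, -0.4]
grip_width: 0.0
finger_force: 0.0
```

```bash
python3 lid.py
```

```text
44.85 [0.5483 0.0896 0.0646] [-3.1409e+00 -1.0000e-04  1.4865e+00] F [-0.7  0.7 -0.4] w 0.0 ff 0.0 q [ 0.1   0.7  -0.52  1.89  0.52  0.7  -0.81]
side [([195, 174, 11, 10, 80], [200.0, 178.9]), ([102, 245, 8, 9, 29], [105.7, 249.0]), ([126, 248, 7, 8, 19], [129.1, 251.2]), ([256, 268, 26, 26, 384], [268.2, 280.1]), ([91, 273, 8, 10, 27], [94.6, 277.3]), ([80, 301, 8, 10, 25], [83.5, 305.7]), ([46, 305, 10, 12, 43], [50.7, 310.4]), ([33, 338, 11, 12, 40], [37.6, 343.4])]
100 [198.1 229.4] 90 [203.4 222.1] 80 [208.7 215.9] 70 [213.9 211.2] 60 [218.7 207.9] 45 [225.  205.9] 30 [229.8 207. ] 15 [233.  210.9] 5 [234.3 214.8] 0 [234.6 217.1] 
top [([20, 103, 12, 2, 23], [25.3, 103.5]), ([92, 102, 11, 2, 22], [97.0, 102.5]), ([77, 109, 10, 2, 19], [81.3, 109.5]), ([7, 110, 11, 2, 21], [11.8, 110.5]), ([128, 115, 9, 2, 18], [132.0, 115.5]), ([61, 116, 10, 2, 19], [65.7, 116.5]), ([243, 123, 13, 12, 94], [248.9, 129.6]), ([143, 250, 15, 27, 190], [149.2, 262.8])]
100 [124.8 181.8] 90 [134.7 182.2] 80 [145.4 183. ] 70 [156.2 184.1] 60 [166.8 185.6] 45 [181.3 188.2] 30 [192.9 191.1] 15 [201.1 194. ] 5 [204.4 195.9] 0 [205.4 196.7]
```

Next I press lightly onto the lid until I feel firm resistance, so that it is shut.

Call:
send_rows(
  plan="0 0 0.0008 0 0 0 0;0 0 0.0015 0 0 0 0;0 0 0.0015 0 0 0 0",
)

```text
clock: 45.2
position: [0.5485, 0.0896, 0.0635]
tool_rot: [-3.141, -0.0, 1.486]
force: [-2.1, -1.3, 8.0]
grip_width: -0.0002
finger_force: 3.7
```

Call:
send_rows(
  plan="0 0 0.0008 0 0 0 0;0 0 0.0012 0 0 0 0;0 0 0.0012 0 0 0 0",
)

```text
clock: 45.45
position: [0.5486, 0.0896, 0.0632]
tool_rot: [3.141, 0.0, 1.486]
force: [-8.2, -3.0, 27.6]
grip_width: 0.0003
finger_force: 13.9
```

The lid resists firmly at z = 63.5 mm, so it is shut. I retreat and check.

Call:
send_rows(
  plan="0 0 -0.005 0 0 0 0;0 0 -0.03 0 0 0 0;0 0 -0.07 0 0 0 0;0 0 -0.11 0 0 0 0;0 0 -0.15 0 0 0 0;-0.04 0 -0.19 0 0 0 0;-0.08 0 -0.22 0 0 0 0;-0.12 0 -0.24 0 0 0 0;-0.16 0 -0.25 0 0 0 0;-0.2 0 -0.25 0 0 0 0",
)

```text
clock: 46.28
position: [0.5337, -0.0891, 0.3115]
tool_rot: [3.139, 0.0, 1.487]
force: [1.4, -0.9, -0.1]
grip_width: -0.0002
finger_force: 0.0
```

```bash
python3 - <<'E'
from lid import *
from blade import blade
st(); g=grab('side'); t=grab('top'); ybar(g,'side'); ybar(grab('wrist'),'wrist'); blade(t,.021)
# bystander change: compare with first pictures
for n,f in(('top',t),('side',g)):
    a=cv2.imread('pics/%s0.png'%n)[:,:,::-1]; d=cv2.absdiff(a,f['color']).max(2); m=(cv2.medianBlur(d,3)>70).astype(np.uint8)
    k,l,s,c=cv2.connectedComponentsWithStats(cv2.dilate(m,np.ones((3,3)))); print(n,[s[i].tolist() for i in range(1,k) if s[i,4]>25])
E
```

```text
46.28 [ 0.5337 -0.0891  0.3115] [3.1389e+00 2.0000e-04 1.4873e+00] F [ 1.4 -0.9 -0.1] w -0.0002 ff 0.0 q [ 0.54  0.36 -0.64  1.7   0.23  1.16 -0.25]
side [([195, 174, 11, 10, 79], [199.9, 178.9]), ([229, 216, 11, 6, 32], [234.0, 218.5]), ([102, 245, 8, 9, 30], [105.7, 249.1]), ([126, 248, 7, 8, 19], [129.1, 251.2]), ([256, 268, 26, 26, 384], [268.2, 280.1]), ([91, 273, 8, 9, 24], [94.8, 277.1]), ([80, 301, 8, 10, 27], [83.6, 305.6]), ([46, 305, 10, 12, 41], [50.6, 310.3]), ([33, 338, 11, 12, 39], [37.6, 343.4])]
100 [198.1 229.4] 90 [203.4 222.1] 80 [208.7 215.9] 70 [213.9 211.2] 60 [218.7 207.9] 45 [225.  205.9] 30 [229.8 207. ] 15 [233.  210.9] 5 [234.3 214.8] 0 [234.6 217.1] 
wrist [([238, 1, 41, 11, 438], [258.1, 5.9]), ([239, 13, 39, 3, 81], [258.0, 14.4]), ([431, 97, 40, 36, 907], [447.7, 113.7])]
100 [ 253.9 -499.7] 90 [ 254.5 -426.7] 80 [ 255.2 -345.5] 70 [ 255.9 -265.2] 60 [ 256.5 -192.7] 45 [ 257.2 -105.5] 30 [257.7 -45.7] 15 [257.9  -9.4] 5 [258.1   4.3] 0 [258.1   8.6] 
orange [278  70  35  38 686] [ 0.9608 -0.2205] [ 0.8355 -0.216 ] len 0.1254 w 34.0
orange [  0  92 148 
[... 183 characters left out ...]
 21, 131], [298, 175, 29, 37, 618], [104, 184, 8, 6, 44], [227, 195, 133, 180, 4967], [98, 205, 15, 43, 534], [350, 215, 14, 34, 234], [325, 228, 10, 28, 179], [279, 230, 22, 8, 138], [257, 282, 8, 8, 41], [363, 313, 97, 71, 4086], [468, 346, 44, 29, 977]]
side [[229, 1, 96, 76, 4313], [236, 93, 42, 44, 1089], [444, 93, 36, 20, 406], [479, 101, 16, 19, 222], [328, 133, 114, 127, 4536], [468, 148, 14, 33, 275], [290, 157, 25, 9, 169], [289, 170, 26, 10, 177], [458, 172, 7, 4, 28], [448, 179, 10, 5, 40], [436, 181, 9, 4, 36], [466, 182, 14, 28, 195], [448, 215, 38, 40, 618], [422, 285, 15, 17, 178], [379, 286, 12, 12, 89], [173, 292, 8, 8, 50], [393, 295, 23, 14, 198], [186, 297, 48, 26, 595]]
```

```bash
python3 - <<'E'
from h import *
t=grab('top'); m=mask_hsv(t['color'],(4,140,90),(20,255,255)); m[:180]=0; m[:,160:]=0
ys,xs=np.where(m); print(len(xs),xs.min(),xs.max(),ys.min(),ys.max(),pix(t,(xs.mean(),ys.min()),.02),pix(t,(xs.mean(),ys.max()+1),.02))
b=bot.job_done(); print(b)
E
```

```text
214 104 110 215 245 [0.50484603 0.35121953 0.02      ] [0.41401692 0.34604043 0.02      ]
the job is handed in; nothing more can be done
None
```

The job is done and handed in. Both returned gauges (only two were on the bench) are in separate grooves. I took the photo with the lid open, holding the shutter at the halfway stop for over a second before pressing it fully down. The blade is back on its blue mat and the lid is shut; I kept clear of the other bench items but did not check each one individually.

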